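# Turn the cork-lined jaw plates over on the tip-up rest

### The job

The cork-lined vise-jaw plates lie cork side down; turn each of them over so that its cork side can dry, and leave them all lying flat on the rubber mat, cork up, side by side. Do them one at a time, the largest first and the smallest last: lay the plate on the leaf of the tip-up rest, press the rest's tab right down so that the plate is tipped up with the leaf, then turn it right over onto the mat before starting the next. Finish with the rest's leaf back down level, and leave the level, wrench and screwdriver alone.

Things in the scene. Friction and masses are not known exactly. Their poses are not given: they have to be found in the camera images.
- rest: Base of the tip-up rest, fixed on the bench (yaw varies): steel base plate 180 x 52 x 3 mm, two cheeks, an axle. Origin: base plate's underside, straight below the axle, which runs along y 70 mm above the bench. The rocker on the axle has a leaf to +x and a press tab to -x (towards the robot). A block under the leaf stands at x = 64 mm.
- rocker (a joint): Angle of the rocker (leaf and tab, one rigid piece): 0 = leaf level (stop), 1.05 = leaf tipped up 60 degrees, tab right down (stop). A friction hinge (about 0.25 N m): it stays where it is left, with a plate on it too. Pressing the tab down, or the leaf back down, takes about 3 to 8 N.
- leaf (a point): Point on the leaf's top face, mid-width, 45 mm from the axle along x (along the leaf). Leaf: strip 34 mm wide, x = -4 to +82 mm from the axle, top face 14 mm above it (84 mm above the bench when level). A lip at its axle end (x = -10 to -4 mm) rises 16 mm above the leaf: a tipped plate rests its end on it. Plates stick out 32 to 58 mm past the leaf's tip when against the lip.
- tab (a point): Centre of the top of the tab's steel pad (40 mm wide, 26 mm long) at the end of the tab arm, which rises from the axle at 30 degrees when the leaf is level. The pad centre is then 44 mm above and 69 mm to -x of the axle; fully pressed it is 38 mm below and 73 mm to -x of the axle.
- mat: Black rubber mat fixed on the bench, 240 (x) x 300 (y) x 3 mm. Origin: centre of its underside.
- plate_large: Aluminium jaw plate, 144 long (its x) x 62 wide (its y) x 12 mm thick, about 210 g (may be absent). One broad face is a 4 mm brown cork lining, the other bare aluminium with two dark screw holes. Origin: centre of the CORK face; z points from cork to metal: z up = cork down (the start), z down = cork up (wanted).
- plate_mid: Aluminium jaw plate, 130 long (its x) x 52 wide (its y) x 12 mm thick, about 160 g (may be absent). One broad face is a 4 mm brown cork lining, the other bare aluminium with two dark screw holes. Origin: centre of the CORK face; z points from cork to metal: z up = cork down (the start), z down = cork up (wanted).
- plate_small: Aluminium jaw plate, 118 long (its x) x 42 wide (its y) x 12 mm thick, about 120 g (may be absent). One broad face is a 4 mm brown cork lining, the other bare aluminium with two dark screw holes. Origin: centre of the CORK face; z points from cork to metal: z up = cork down (the start), z down = cork up (wanted).
- level: Yellow plastic spirit level, 240 mm long, 45 high, lying beyond the work; bystander.
- wrench: Steel wrench, 180 mm, lying beyond the work; bystander.
- screwdriver: Red-handled screwdriver, 200 mm, lying beyond the work; bystander.
Things that resemble listed ones, but are neither listed nor needed, are in the scene too. What is shaped like the plate_small but blue, orange or turquoise is not meant.

How it is judged (in metres and radians):
On the way, in this order (a step that is already met when the one before it is completed fails the run):
1. the large plate, lying on the leaf, has been tipped up with it (distance between plate_large and leaf below 0.045 m and angle between the z axis of plate_large and the z axis of leaf, either way round below 0.15 rad and angle between plate_large's own z axis and vertical between 0.88 and 2.26 rad), for 0.2 s.
2. the large plate lies flat on the mat, cork up (angle between plate_large's own z axis and vertical above 3.04 rad and x of plate_large in the frame of mat between -0.1 and 0.1 m and y of plate_large in the frame of mat between -0.13 and 0.13 m and height (world z) of plate_large below 0.02 m and linear speed of plate_large below 0.02 m/s), for 0.2 s.
3. the middle plate, lying on the leaf, has been tipped up with it (distance between plate_mid and leaf below 0.045 m and angle between the z axis of plate_mid and the z axis of leaf, either way round below 0.15 rad and angle between plate_mid's own z axis and vertical between 0.88 and 2.26 rad), for 0.2 s.
4. the middle plate lies flat on the mat, cork up (angle between plate_mid's own z axis and vertical above 3.04 rad and x of plate_mid in the frame of mat between -0.1 and 0.1 m and y of plate_mid in the frame of mat between -0.13 and 0.13 m and height (world z) of plate_mid below 0.02 m and linear speed of plate_mid below 0.02 m/s), for 0.2 s.
5. the small plate, lying on the leaf, has been tipped up with it (distance between plate_small and leaf below 0.045 m and angle between the z axis of plate_small and the z axis of leaf, either way round below 0.15 rad and angle between plate_small's own z axis and vertical between 0.88 and 2.26 rad), for 0.2 s.
6. the small plate lies flat on the mat, cork up (angle between plate_small's own z axis and vertical above 3.04 rad and x of plate_small in the frame of mat between -0.1 and 0.1 m and y of plate_small in the frame of mat between -0.13 and 0.13 m and height (world z) of plate_small below 0.02 m and linear speed of plate_small below 0.02 m/s), for 0.2 s.
At the end, for the whole second after the job is handed in: Every plate present lies at rest cork up and flat (within 0.1 rad, cork face less than 20 mm above the bench, so on no other plate) with its centre on the mat, at least 20 mm inside the mat's edges; the leaf of the rest is down (rocker below 0.12 rad) (all of step 2 and all of step 4 and all of step 6 and value of joint rocker below 0.12 rad); the robot touches nothing.
It fails at once if the level is shifted more than 40 mm (distance of level from where it was at the start of the episode above 0.04 m).
It fails at once if the wrench is shifted more than 40 mm (distance of wrench from where it was at the start of the episode above 0.04 m).
It fails at once if the screwdriver is shifted more than 40 mm (distance of screwdriver from where it was at the start of the episode above 0.04 m).
Of plate_large, plate_mid, plate_small only 2 to 3 are there at a start; the rules pass over those that are not, and their reading is None.
At some moment in a run one of plate_large, plate_mid, plate_small may be knocked a few centimetres aside while the robot is not near it.
Once in a run the grip may slacken for a moment while it holds something.
It also fails if it takes over 210 s, if anything falls off the work surface, if the arm or the gripper's body presses on something with over 40 N, if the wrist force passes 120 N, or if a joint passes its speed limit or range.

### The arm

A 6-joint arm with a two-finger parallel gripper is mounted at the origin on the work surface. World frame = base frame: x ahead of the robot, y to its left, z up, the work surface at z = 0. Lengths are in mm, angles in degrees, forces in N, time in s.
With the tool pointing down it reaches from about 350 to 850 mm from the base axis. Payload 8.1 kg.
Tool frame: the origin (TCP) lies midway between the tips of the shut fingers; the grasp point (between the pads) lies 19 mm behind it; z points along the fingers, y is the line along which they close (so a half turn about z gives the same grasp; the last joint's range is limited). The gripper opens to 85 mm and grips with 20 to 120 N. Pads are 22 mm wide; open, the fingers measure 114 mm over their backs; the gripper's body (76 mm by 85 mm) begins 54 mm behind the grasp point. The pads swing forward as they close: fully open they stand 13 mm farther back than shut.
Start: joints at [67.815, 7.471, 85.268, -0, 87.261, -4.893], TCP at [178.322, 572.893, 231.292] pointing down, gripper open.
Joint ranges: [-169.43, 169.43], [-51.17, 129.36], [1.28, 143.12], [-76.62, 256.62], [0, 156.53], [-152.29, 152.29]. Speed limits (degrees/s): [136.94, 136.94, 159.86, 180, 180, 180].

### API

Orientations are given as [roll, pitch, yaw] about the fixed x, y, z axes, in that order (R = Rz(yaw) Ry(pitch) Rx(roll)).
In Python, from bench import sense, snapshot, order, finder gives the robot as it stands.
- The arm moves only by the tool send_rows, never from a script. Its argument "steps" is a list of rows, each a list of 2 entries, a list of its own where there are three numbers: the shift along the world's x, y, z in units of 30 mm (1.0 is 30 mm), then the turn, a rotation vector about the world's x, y, z in rad. In form: [[[dx, dy, dz], [wx, wy, wz]], ...]. A call has 1 to 10 rows; each row is the pose to reach, as a shift and turn from the pose commanded when the call began; what a row does not reach only later rows make up. A row lasts 1/8 s, in which the tool goes at most 62.5 mm and 10.7 degrees, less where a joint would pass 70% of its speed; a pose out of reach is approached as far as the arm can. A call with a gripper value outside its range is refused whole. "fingers" is the closure, from 0 (fully open) to 1 (shut), set as the call begins (left out, the last holds). The fingers move at their own pace and stop on an object; "squeeze" is the grip in N (left out, the last holds). Time passes only in rows, so rows that repeat a pose let the fingers close. It gives the time, the measured TCP pose, the force, the opening and the grip force at its end, in the units of the state.
- sense(): the state, without advancing time (a new reading comes with each control period).
- snapshot(name): name is "side" or "top"; returns a dict with "img" (400x640x3 uint8, red, green, blue), "K" (3x3 intrinsics, pixels), "k1" (the pictures are not rectified: a ray, as slopes to the right and down, at radius r is drawn at 1 + k1 r^2 times it, then the intrinsics apply), "pose" (4x4, takes a point from camera to world coordinates). Camera axes: x right, y up, looking along -z (the intrinsics and any distortion apply to the point x, -y, -z); pixel columns grow to the right and rows downward; lengths in mm; the calibration is good to about 2 mm. A picture is of the moment at which its call begins. There is no depth.
- order.hand_in(): hands the job in; it is judged then, once.
Trained networks look in the newest picture that a camera, given by its name, has taken for a name from the list of things; names that differ only in an ending like _2 or _b are one class to them, and where a whole thing is asked for, a point or a joint stands for the part that bears it (a point fixed in the world has none). Each returns a list of dicts, best first, with "confidence" (0 to 1); they miss things now and then, are a little off and sometimes report something else, mostly with a low value. They report only what shows in the picture. A call takes as long as a camera call. They do not tell look-alikes from the thing itself.
- finder.find_in(label, camera): "box" ([left, top, width, height] as shares, 0 to 1, of the picture: columns of its width, rows of its height, round what is visible of it).
- finder.trace(label, camera): "mask" (400x640 bool, what is visible of it) and "box" ([left, top, width, height] as shares, 0 to 1, of the picture: columns of its width, rows of its height, round what is visible of it).
- finder.pinpoint(label, camera): "at" ([column, row] as shares, 0 to 1, of the picture: columns of its width, rows of its height: a listed point, or the origin of a listed thing).
The state is a dict: "time": time; "joint_pos": joint angles; "qd": joint speeds; "joint_efforts": joint torques, N m; "tool_pos": TCP position; "tcp_rot": TCP orientation; "ft_force": force on the tool from outside, world axes, zero at the start; "wrist_torque": the same for the moment, N m; "finger_gap": finger opening in mm; "grip_force": force on a finger pad.
Only numpy, scipy, OpenCV 4.12 (cv2) and the standard library are available. Lean on these libraries where they do the work, as an engineer would, in place of code of your own. Each camera call takes 0.05 s, during which the arm holds its last target. There are 200 camera calls.

## Working session

There is one attempt and no reset: what is moved stays moved. The work goes in short steps, Python scripts to look and compute and a tool call to move; the robot and the scene stay as the last step left them, time stands still between calls to the robot, and variables do not carry over. Pictures are saved under pics/ and viewed, at most 14 in all, crops included, and the job is handed in when it is done.

Besides the shell and the picture viewer there is one more tool, called after ">>>" by a JSON object that holds its "name" and its "arguments". send_rows: Moves the arm, as the interface text tells. Its arguments: {"type":"object","properties":{"steps":{"type":"array"},"fingers":{"type":"number"},"squeeze":{"type":"number"}},"required":["steps"]}

```bash
ls; mkdir -p pics; cat > h.py <<'E'
import numpy as np, cv2
from bench import sense, snapshot, order, finder
def ray(s,px):
    K,k1,P=s["K"],s["k1"],np.array(s["pose"])
    d=np.array([(px[0]-K[0][2])/K[0][0],(px[1]-K[1][2])/K[1][1]])
    u=d.copy()
    for _ in range(20): u=d/(1+k1*(u@u))
    return P[:3,3],P[:3,:3]@np.array([u[0],-u[1],-1])
def at_z(s,px,z):
    o,v=ray(s,px); return o+v*(z-o[2])/v[2]
def proj(s,p):
    K,k1,P=np.array(s["K"]),s["k1"],np.array(s["pose"])
    c=P[:3,:3].T@(np.array(p)-P[:3,3]); u=np.array([c[0],-c[1]])/-c[2]
    u=u*(1+k1*(u@u)); return np.array([K[0,0]*u[0]+K[0,2],K[1,1]*u[1]+K[1,2]])
def save(s,name): cv2.imwrite(f"pics/{name}.png",s["img"][:,:,::-1])
def rect(s,mask,z):
    c,_=cv2.findContours(mask.astype(np.uint8),cv2.RETR_EXTERNAL,cv2.CHAIN_APPROX_NONE)
    c=max(c,key=cv2.contourArea)[:,0,:]
    w=np.array([at_z(s,p,z)[:2] for p in c],np.float32)
    (x,y),(a,b),t=cv2.minAreaRect(w)
    if a<b: a,b,t=b,a,t+90
    t=(t+90)%180-90
    return np.round([x,y,a,b,t],1)
E
cat > m.py <<'E'
from h import *
for cam in ("top","side"):
    s=snapshot(cam); save(s,cam+"0"); print(cam,np.round(s["pose"],2).tolist(),np.round(s["K"],1).tolist(),s["k1"])
    for l in ("plate_large","plate_mid","plate_small","mat","rest"):
        for r in finder.trace(l,cam)[:5]:
            if r["confidence"]<.2: continue
            z=12 if "plate" in l else 3
            b=np.array(r["box"])*[640,400,640,400]
            print(l,round(r["confidence"],2),b.round(),r["mask"].sum(),rect(s,r["mask"],z))
    for l in ("leaf","tab","rest"):
        for r in finder.pinpoint(l,cam)[:2]:
            px=np.array(r["at"])*[640,400]; print(l,round(r["confidence"],2),px.round(),at_z(s,px,{"leaf":84,"tab":114,"rest":0}[l]).round(1))
print(sense()["joint_pos"],sense()["tool_pos"],sense()["tcp_rot"])
E
python3 m.py
```

```text
pics
top [[-0.02, 1.0, -0.06, 472.9], [-1.0, -0.02, -0.0, -62.97], [-0.0, 0.06, 1.0, 1253.58], [0.0, 0.0, 0.0, 1.0]] [[389.3, 0.0, 316.7], [0.0, 389.3, 199.3], [0.0, 0.0, 1.0]] 0.0013853445476351843
plate_large 0.86 [426. 200.  29.  47.] 933 [ 460.5 -445.6  146.4   66.5    9.9]
plate_mid 0.67 [423. 203.  28.  46.] 911 [ 461.9 -445.   147.    64.9   12.5]
plate_mid 0.55 [394. 176.  18.  41.] 658 [ 554.1 -334.1  129.9   53.3   -5.8]
plate_small 0.84 [347. 176.  15.  34.] 484 [ 572.9 -186.   115.8   41.5   -1.5]
plate_small 0.83 [429. 149.  25.  36.] 489 [ 652.6 -460.7  117.    46.    17.6]
plate_small 0.78 [352. 232.  41.  16.] 516 [ 415.2 -231.3  119.4   44.2  -83. ]
plate_small 0.62 [308. 246.  28.  38.] 440 [342.1 -67.2 113.6  42.  -36.2]
mat 0.7 [159. 157.  93.  78.] 6835 [572.6 295.  298.2 239.4 -90. ]
rest 0.77 [288. 177.  17.  57.] 823 [538.4  10.8 181.2  53.4   0.7]
rest 0.24 [351. 138.  58.  11.] 345 [ 736.5 -268.7  178.7   36.1   88.9]
leaf 0.87 [294. 187.] [585.4   5.7  84. ]
tab 0.98 [292. 228.] [461.3  12.2 114. ]
rest 0.55 [296. 202.] [543.3   4.9   0. ]
side [[1.0, 0.07,
[... 559 characters left out ...]
-38.5]
plate_small 0.8 [305. 245.  41.  16.] 713 [ 571.7 -197.7  118.4   59.    -7.1]
plate_small 0.77 [250. 252.  21.  36.] 612 [ 413.9 -239.   128.8   41.1  -82.8]
mat 0.76 [276. 149.  76.  38.] 2338 [572.4 290.3 313.9 238.6  89.8]
rest 0.65 [270. 174.  66.  46.] 1309 [540.8 105.7 267.3 192.7  89.3]
leaf 0.77 [318. 181.] [581.3  32.   84. ]
leaf 0.51 [282. 339.] [ 468.6 -512.3   84. ]
tab 0.76 [276. 178.] [464.4   6.8 114. ]
tab 0.51 [310. 165.] [562.9  76.4 114. ]
rest 0.67 [305. 207.] [542.7  27.    0. ]
[ 6.78155864e+01  7.47065295e+00  8.52655168e+01 -2.60324069e-04
  8.72615904e+01 -4.89144714e+00] [178.3266266  572.90890455 231.31948689] [1.79997790e+02 4.50070273e-04 1.62707046e+02]
```

```bash
python3 - <<'E'
import cv2,numpy as np
t=cv2.imread("pics/top0.png");s=cv2.imread("pics/side0.png")
cv2.imwrite("pics/tc.png",cv2.resize(t[110:310,140:480],(800,470),interpolation=cv2.INTER_CUBIC))
cv2.imwrite("pics/sc.png",cv2.resize(s[120:400,180:480],(640,597),interpolation=cv2.INTER_CUBIC))
E
```

```text
(no output)
```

View pics/tc.png

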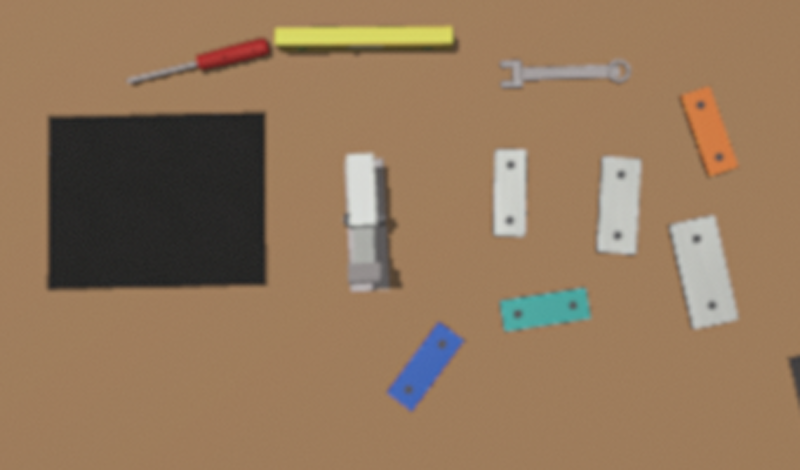

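View pics/sc.png

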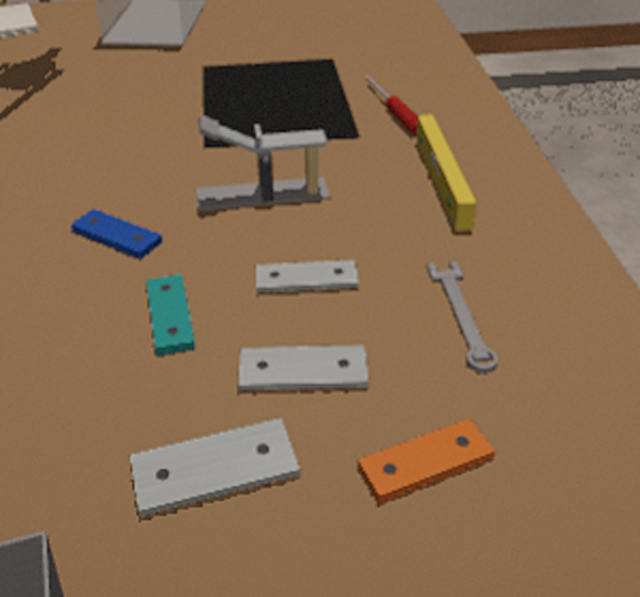

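>>> {"name": "send_rows", "arguments": {"steps": [[[1.8,-1.5,0.5],[0,0,-0.17]],[[3.6,-3,1],[0,0,-0.34]],[[5.4,-4.5,1.5],[0,0,-0.51]],[[7.2,-6,2],[0,0,-0.68]],[[9,-7.4,2.3],[0,0,-0.85]],[[9.8,-9.2,2.3],[0,0,-1.02]],[[10.6,-11,2.3],[0,0,-1.19]],[[11.3,-12.6,2.3],[0,0,-1.36]],[[11.8,-14,2.3],[0,0,-1.53]],[[12,-15,2.3],[0,0,-1.7]]], "fingers": 0, "squeeze": 60}}

```text
time: 2.15
tool_pos: [539.2, 119.9, 300.3]
tcp_rot: [180.0, 0.0, 64.8]
ft_force: [-0.6, 0.1, -1.0]
finger_gap: 85.5
grip_force: 0.0
```

>>> {"name": "send_rows", "arguments": {"steps": [[[0.5,-2,0],[0,0,-0.12]],[[0.8,-4,0],[0,0,-0.24]],[[0.8,-6,0],[0,0,-0.36]],[[0.6,-8,0],[0,0,-0.48]],[[0.2,-10,0],[0,0,-0.6]],[[-0.5,-12,-0.5],[0,0,-0.72]],[[-1.2,-14,-1.5],[0,0,-0.84]],[[-1.8,-16,-2.7],[0,0,-0.95]],[[-2.3,-17.6,-4],[0,0,-0.95]],[[-2.63,-18.87,-5],[0,0,-0.95]]]}}

```text
time: 3.4
tool_pos: [460.5, -438.7, 154.6]
tcp_rot: [179.9, -0.0, 10.9]
ft_force: [0.0, 0.2, 0.5]
finger_gap: 85.2
grip_force: 0.0
```

```bash
cat > log.py <<'E'
from h import *
import json,sys
s=sense(); open("log.jsonl","a").write(json.dumps([list(map(float,s["joint_pos"])),list(map(float,s["tool_pos"])),list(map(float,s["tcp_rot"]))])+"\n")
print(np.round(s["joint_pos"],2),np.round(s["tool_pos"],1),np.round(s["tcp_rot"],1))
E
python3 log.py
python3 - <<'E'
from h import *
import glob
s=snapshot("top")
for l in ("plate_large","plate_mid"):
    for r in finder.trace(l,"top")[:2]: print(l,round(r["confidence"],2),rect(s,r["mask"],12))
s=snapshot("side")
for r in finder.trace("plate_large","side")[:2]: print(round(r["confidence"],2),rect(s,r["mask"],8))
# leaf colour mask from first top image
img=cv2.imread("pics/top0.png")[:,:,::-1].astype(int)
c=img[170:240,280:312]; print(c.min(2)[::4,::1].tolist())
E
```

```text
[-4.823e+01  1.549e+01  8.426e+01  1.000e-02  8.019e+01  3.091e+01] [ 460.5 -438.7  154.6] [179.9  -0.   10.9]
plate_large 0.8 [ 463.6 -444.7  137.7   64.3   11. ]
plate_mid 0.63 [ 553.8 -334.5  129.9   53.7   -4.9]
0.94 [ 461.  -448.2  144.7   73.3   10.9]
0.26 [789.9  33.1 312.1  41.5  88.9]
[[93, 92, 92, 93, 92, 93, 93, 93, 93, 92, 94, 94, 92, 92, 93, 92, 94, 92, 93, 93, 93, 92, 93, 93, 93, 94, 92, 92, 93, 93, 93, 93], [93, 92, 94, 94, 91, 90, 93, 98, 102, 104, 106, 109, 112, 113, 112, 116, 120, 120, 110, 97, 92, 92, 92, 93, 93, 93, 92, 93, 93, 93, 93, 93], [94, 92, 94, 92, 91, 99, 133, 181, 207, 216, 216, 215, 215, 215, 215, 215, 216, 207, 189, 170, 162, 156, 132, 106, 93, 93, 93, 93, 92, 92, 95, 93], [93, 93, 93, 93, 91, 101, 139, 182, 207, 215, 216, 216, 215, 214, 214, 215, 215, 208, 180, 133, 95, 83, 77, 64, 62, 80, 92, 94, 92, 94, 92, 93], [92, 92, 93, 92, 91, 96, 128, 173, 205, 214, 215, 214, 214, 214, 214, 214, 214, 213, 197, 150, 101, 84, 81, 66, 64, 81, 92, 94, 92, 93, 92, 93], [92, 93, 92, 91, 92, 91, 119, 168, 202, 215, 215, 215, 215, 214, 214, 214, 214, 215, 202, 161, 
[... 1065 characters left out ...]
3, 93, 91, 92, 92, 93, 107, 131, 149, 152, 150, 150, 149, 147, 147, 147, 146, 145, 138, 132, 117, 100, 91, 80, 64, 63, 80, 91, 92, 93, 92], [92, 92, 92, 92, 93, 92, 94, 110, 130, 141, 142, 142, 142, 143, 143, 142, 142, 142, 144, 144, 140, 124, 103, 91, 82, 67, 54, 51, 52, 63, 81, 91], [92, 91, 93, 93, 92, 91, 92, 97, 111, 123, 132, 137, 138, 137, 136, 138, 141, 136, 119, 103, 99, 95, 90, 91, 85, 70, 54, 50, 50, 53, 68, 83], [92, 93, 92, 93, 92, 92, 92, 91, 99, 113, 119, 118, 118, 117, 117, 115, 111, 104, 95, 92, 96, 100, 102, 102, 102, 99, 94, 93, 92, 92, 93, 92], [92, 92, 92, 92, 91, 92, 92, 92, 92, 92, 91, 91, 91, 92, 91, 93, 92, 92, 92, 92, 93, 92, 92, 92, 92, 93, 92, 91, 93, 92, 92, 92]]
```

```bash
cat >> log.jsonl <<'E'
[[67.815, 7.471, 85.268, 0, 87.261, -4.893],[178.322, 572.893, 231.292],[180,0,162.707]]
E
python3 - <<'E'
from h import *
s=snapshot("top")
L=[(286.4,182),(286.6,186),(286.75,190),(287,194),(287.1,198)];R=[(298.6,182),(298.95,186),(299.2,190),(299.4,194),(299.4,198)]
l=np.array([at_z(s,p,84) for p in L]);r=np.array([at_z(s,p,84) for p in R])
print(l.round(1)[:,:2].tolist(),r.round(1)[:,:2].tolist())
for a in(l,r,(l+r)/2): print(np.degrees(np.polyfit(a[:,0],a[:,1],1)[0]),np.polyval(np.polyfit(a[:,0],a[:,1],1),585))
print("tip",at_z(s,(292,175.2),84))
E
```

```text
[[601.0, 29.0], [588.9, 28.6], [576.8, 28.3], [564.7, 27.7], [552.6, 27.6]] [[600.4, -7.8], [588.2, -8.7], [576.1, -9.2], [564.0, -9.7], [551.9, -9.5]]
1.8018345996310008 28.48917331423325
2.045054098308923 -8.657017182286484
1.9233946427888373 9.915342900375602
tip [621.37158814  11.82280337  84.        ]
```

>>> {"name": "send_rows", "arguments": {"steps": [[[0,0,-1],[0,0,0]],[[0,0,-2],[0,0,0]],[[0,0,-3],[0,0,0]],[[0,0,-4],[0,0,0]],[[0,0,-4.5],[0,0,0]],[[0,0,-4.8],[0,0,0]],[[0,0,-5.0],[0,0,0]],[[0,0,-5.0],[0,0,0]]]}}

```text
time: 4.7
tool_pos: [461.5, -437.1, 5.7]
tcp_rot: [180.0, -0.0, 10.9]
ft_force: [0.0, -0.6, 0.7]
finger_gap: 85.5
grip_force: 0.0
```

>>> {"name": "send_rows", "arguments": {"steps": [[[0,-0.3,0],[0,0,0]],[[0,-0.3,-0.1],[0,0,0]],[[0,-0.3,-0.2],[0,0,0]],[[0,-0.3,-0.25],[0,0,0]],[[0,-0.3,-0.25],[0,0,0]]]}}

```text
time: 5.32
tool_pos: [461.0, -445.6, -2.6]
tcp_rot: [-180.0, 0.0, 10.9]
ft_force: [0.6, -0.1, -0.6]
finger_gap: 85.7
grip_force: 0.0
```

>>> {"name": "send_rows", "arguments": {"steps": [[[0,0,0],[0,0,0]],[[0,0,0],[0,0,0]],[[0,0,0],[0,0,0]],[[0,0,0],[0,0,0]],[[0,0,0],[0,0,0]],[[0,0,0],[0,0,0]]], "fingers": 0.4, "squeeze": 50}}

```text
time: 6.08
tool_pos: [461.5, -446.2, -1.7]
tcp_rot: [180.0, -0.0, 10.9]
ft_force: [-0.5, 0.3, 5.0]
finger_gap: 60.4
grip_force: 55.3
```

>>> {"name": "send_rows", "arguments": {"steps": [[[0,0,0.7],[0,0,0]],[[0,0,2],[0,0,0]],[[0,0,3.6],[0,0,0]],[[0.3,0.8,5],[0,0,-0.02]],[[0.9,2.5,6],[0,0,-0.05]],[[1.5,4.3,6.7],[0,0,-0.08]],[[2.1,6.2,6.7],[0,0,-0.11]],[[2.7,8,6.7],[0,0,-0.14]],[[3.3,9.8,6.7],[0,0,-0.157]],[[3.9,11.6,6.7],[0,0,-0.157]]], "fingers": 0.6, "squeeze": 60}}

```text
time: 7.32
tool_pos: [578.1, -96.0, 199.5]
tcp_rot: [180.0, -0.0, 1.9]
ft_force: [0.5, -0.3, -1.8]
finger_gap: 59.9
grip_force: 67.1
```

>>> {"name": "send_rows", "arguments": {"steps": [[[0.4,1.2,0],[0,0,0]],[[0.7,2.4,0],[0,0,0]],[[1,3.2,0],[0,0,0]],[[1.07,3.65,-0.5],[0,0,0]],[[1.07,3.65,-1.5],[0,0,0]],[[1.07,3.65,-2.5],[0,0,0]],[[1.07,3.65,-3],[0,0,0]],[[1.07,3.65,-3],[0,0,0]]]}}

```text
time: 8.32
tool_pos: [608.8, 11.3, 107.0]
tcp_rot: [-180.0, 0.2, 1.8]
ft_force: [0.1, -0.8, -0.7]
finger_gap: 60.1
grip_force: 67.1
```

```bash
python3 log.py; python3 - <<'E'
from h import *
s=snapshot("side"); save(s,"side1")
for r in finder.trace("plate_large","side")[:2]: print(round(r["confidence"],2),np.array(r["box"])*[640,400,640,400])
c=s["img"][130:230,240:370,::-1]; cv2.imwrite("pics/s1.png",cv2.resize(c,(780,600),interpolation=cv2.INTER_CUBIC))
E
```

```text
[-3.760e+00  1.412e+01  9.105e+01 -1.000e-02  7.503e+01  8.440e+01] [608.8  11.3 107. ] [-180.     0.2    1.8]
0.83 [300.992 165.52   55.68   20.48 ]
```

View pics/s1.png

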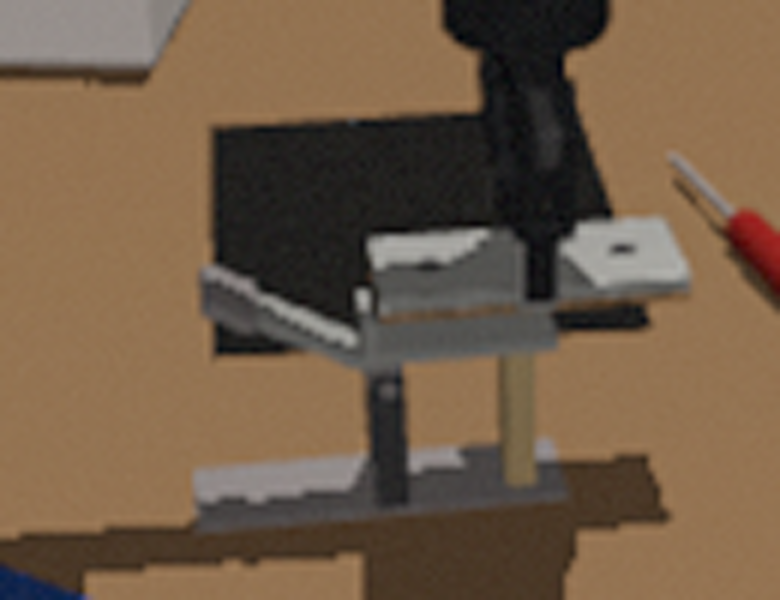

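>>> {"name": "send_rows", "arguments": {"steps": [[[0.13,0,0],[0,0,0]],[[0.13,0,-0.2],[0,0,0]],[[0.13,0,-0.4],[0,0,0]],[[0.13,0,-0.6],[0,0,0]],[[0.13,0,-0.7],[0,0,0]],[[0.13,0,-0.77],[0,0,0]],[[0.13,0,-0.77],[0,0,0]],[[0.13,0,-0.77],[0,0,0]]]}}

```text
time: 9.43
tool_pos: [614.4, 11.6, 85.9]
tcp_rot: [180.0, -0.0, 1.9]
ft_force: [-0.4, -0.6, -1.1]
finger_gap: 59.8
grip_force: 67.1
```

>>> {"name": "send_rows", "arguments": {"steps": [[[-0.08,0,-0.06],[0,0,0]],[[-0.08,0,-0.12],[0,0,0]],[[-0.08,0,-0.12],[0,0,0]]]}}

```text
time: 9.8
tool_pos: [611.7, 11.6, 82.4]
tcp_rot: [-180.0, 0.0, 1.9]
ft_force: [-3.4, -0.2, 1.5]
finger_gap: 59.9
grip_force: 67.5
```

>>> {"name": "send_rows", "arguments": {"steps": [[[0,0,0],[0,0,0]],[[0,0,0],[0,0,0]],[[0,0,0],[0,0,0]],[[0,0,0],[0,0,0]],[[0,0,0.5],[0,0,0]],[[0,0,1.5],[0,0,0]],[[0,0,3],[0,0,0]],[[0,0,4],[0,0,0]]], "fingers": 0}}

```text
time: 10.8
tool_pos: [612.7, 11.5, 205.9]
tcp_rot: [180.0, -0.2, 1.9]
ft_force: [0.6, 1.2, 0.8]
finger_gap: 85.7
grip_force: 0.0
```

```bash
python3 log.py; cat > kin.py <<'E'
from h import *
import json
from scipy.optimize import least_squares
from scipy.spatial.transform import Rotation as Ro
D=[json.loads(l) for l in open("log.jsonl")]
r=np.radians
def fk(q,p):
    h,a1,L2,e,L3,L6,off=p
    R=Ro.from_euler('z',r(q[0])); t=np.array([a1,off,h])
    R2=Ro.from_euler('y',r(q[1])); R3=Ro.from_euler('y',r(q[1]+q[2]))
    t=t+R2.apply([0,0,L2])+R3.apply([e,0,L3])
    RT=R3*Ro.from_euler('z',r(q[3]))*Ro.from_euler('y',r(q[4]))*Ro.from_euler('z',r(q[5]))
    return R.apply(t+RT.apply([0,0,L6])),R*RT
def fit():
    f=lambda p:np.concatenate([[*(fk(d[0],p)[0]-d[1])] for d in D]+[[1e-3*(p[4]-350),1e-3*(p[5]-200),1e-3*(p[3]-0),1e-3*(p[1]-0),1e-3*(p[0]-350)]])
    return least_squares(f,[350,0,350,0,350,200,50]).x
if __name__=="__main__":
    p=fit(); print(p.round(1))
    for d in D:
        t,R=fk(d[0],p); print((t-d[1]).round(1),np.round((R.inv()*Ro.from_euler('xyz',d[2],degrees=True)).as_euler('xyz',degrees=True),1))
E
python3 kin.py
python3 - <<'E'
from h import *
s=snapshot("top"); s=snapshot("side")
for r in finder.trace("plate_large","side")[:2]: print(round(r["confidence"],2),np.array(r["box"])*[640,400,640,400])
for px in ((0,0),): pass
# expected corners of plate on leaf (against lip: 68)
a=np.radians(1.9);u=np.array([np.cos(a),np.sin(a)]);v=np.array([-u[1],u[0]]);ax=np.array([539.4,8.4])
for c in (68,72,76): print(c,[proj(s,[*(ax+u*(c+i*72)+v*j*31),84]).round(1).tolist() for i,j in((-1,-1),(1,-1))])
print(proj(s,[*(ax+u*(-4)-v*17),90]))
c=s["img"][130:230,240:370,::-1]; cv2.imwrite("pics/s2.png",cv2.resize(c,(780,600),interpolation=cv2.INTER_CUBIC))
E
```

```text
[-3.71  9.94 85.2   0.   84.65 84.41] [612.7  11.5 205.9] [180.   -0.2   1.9]
[305.8  -0.  369.6  62.1 553.4 352.4  51.2]
[ 0. -0. -0.] [-0.  0. 90.]
[0. 0. 0.] [-0.  0. 90.]
[0. 0. 0.] [ 0.  0. 90.]
[-0.  0. -0.] [ 0.  0. 90.]
0.75 [300.672 174.92   56.32   18.   ]
68 [[303.3, 191.2], [354.4, 186.8]]
72 [[304.7, 191.0], [355.8, 186.7]]
76 [[306.2, 190.9], [357.2, 186.6]]
[302.70269436 186.8234763 ]
```

View pics/s2.png

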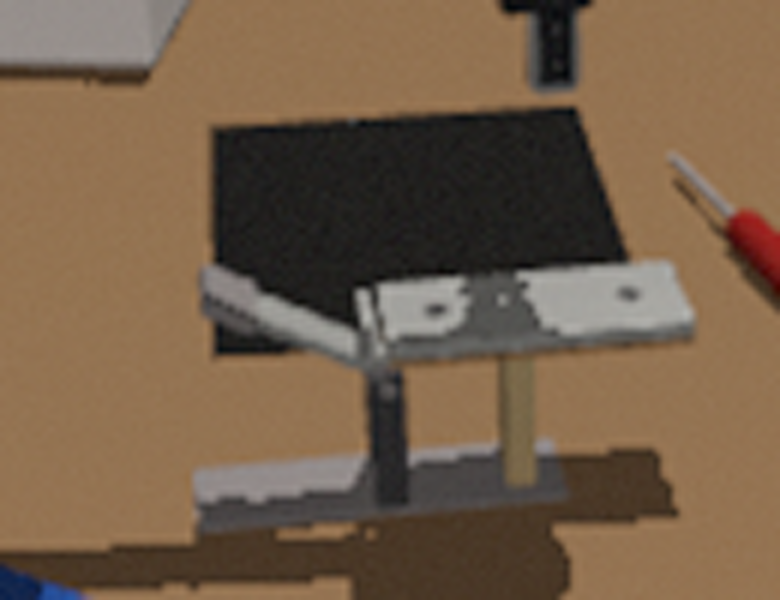

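>>> {"name": "send_rows", "arguments": {"steps": [[[-1.6,-0.06,0],[0,0,0]],[[-3.2,-0.12,0],[0,0,0]],[[-4.8,-0.18,0],[0,0,0]],[[-4.8,-0.18,-1],[0,0,0]],[[-4.8,-0.18,-1.9],[0,0,0]],[[-4.8,-0.18,-2.3],[0,0,0]],[[-4.8,-0.18,-2.3],[0,0,0]]], "fingers": 1}}

```text
time: 11.82
tool_pos: [466.8, 6.3, 131.9]
tcp_rot: [-180.0, 0.2, 1.9]
ft_force: [0.5, -0.6, -0.2]
finger_gap: 0.1
grip_force: 0.0
```

>>> {"name": "send_rows", "arguments": {"steps": [[[0,0,-0.4],[0,0,0]],[[-0.05,0,-0.7],[0,0,0]],[[-0.15,0,-1.0],[0,0,0]],[[-0.25,0,-1.3],[0,0,0]],[[-0.3,0,-1.6],[0,0,0]],[[-0.35,0,-1.9],[0,0,0]],[[-0.3,0,-2.2],[0,0,0]],[[-0.25,0,-2.5],[0,0,0]],[[-0.2,0,-2.75],[0,0,0]],[[-0.1,0,-3.0],[0,0,0]]]}}

```text
time: 13.08
tool_pos: [464.3, 6.4, 42.1]
tcp_rot: [-180.0, 0.1, 1.9]
ft_force: [-3.2, 0.5, 2.4]
finger_gap: 0.1
grip_force: 2.0
```

>>> {"name": "send_rows", "arguments": {"steps": [[[0,0,-0.05],[0,0,0]],[[0,0,-0.1],[0,0,0]],[[0,0,-0.15],[0,0,0]]]}}

```text
time: 13.45
tool_pos: [465.4, 6.4, 38.9]
tcp_rot: [-180.0, -0.1, 1.9]
ft_force: [-1.3, 2.2, 3.4]
finger_gap: -0.0
grip_force: 1.7
```

```bash
python3 - <<'E'
from h import *
s=snapshot("side")
for r in finder.trace("plate_large","side")[:2]: print(round(r["confidence"],2),np.array(r["box"])*[640,400,640,400])
c=s["img"][100:230,230:370,::-1]; cv2.imwrite("pics/s3.png",cv2.resize(c,(640,594),interpolation=cv2.INTER_CUBIC))
E
```

```text
0.91 [293.696 143.68   33.728  52.72 ]
```

View pics/s3.png

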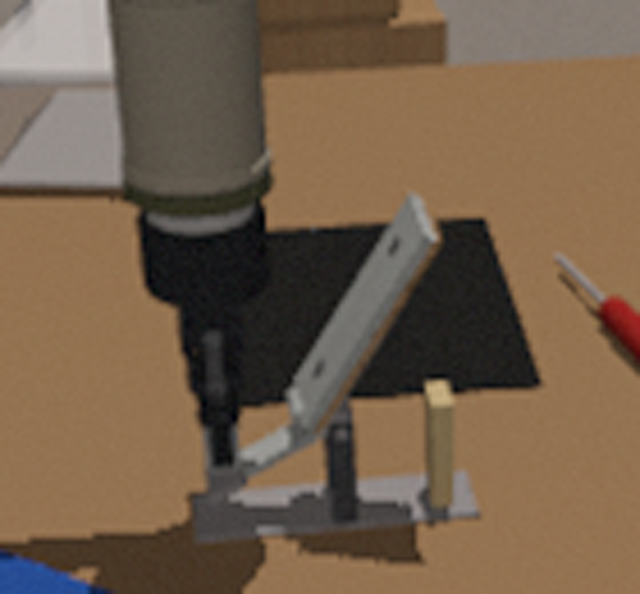

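>>> {"name": "send_rows", "arguments": {"steps": [[[0,0,-0.1],[0,0,0]],[[0,0,-0.2],[0,0,0]],[[0,0,-0.2],[0,0,0]],[[0,0,-0.2],[0,0,0]]]}}

```text
time: 14.05
tool_pos: [466.2, 6.1, 35.1]
tcp_rot: [180.0, -0.1, 1.9]
ft_force: [-10.1, 0.8, 27.3]
finger_gap: 0.1
grip_force: 14.3
```

>>> {"name": "send_rows", "arguments": {"steps": [[[0,0,1],[0,0,0]],[[-0.1,0,2.5],[0,0,0.12]],[[-0.1,0,4],[0,0,0.3]],[[-0.1,0,5.5],[0,0,0.48]],[[0,0,7],[0,0,0.66]],[[0.3,0,8.5],[0,0,0.84]],[[1.2,0,9.3],[0,0,1.02]],[[2.5,0.1,9.3],[0,0,1.2]],[[4,0.1,9.3],[0,0,1.38]],[[5.4,0.15,9.3],[0,0,1.57]]], "fingers": 0.4}}

```text
time: 15.3
tool_pos: [628.1, 10.4, 310.8]
tcp_rot: [-180.0, 0.0, 92.0]
ft_force: [0.4, -0.4, 0.5]
finger_gap: 51.1
grip_force: 0.0
```

>>> {"name": "send_rows", "arguments": {"steps": [[[0.3,0,0],[0,0.15,0]],[[0.4,0,0],[0,0.3,0]],[[0.5,0,-0.3],[0,0.45,0]],[[0.5,0,-0.6],[0,0.523,0]],[[0.5,0,-0.9],[0,0.523,0]],[[0.5,0,-0.9],[0,0.523,0]]]}}

```text
time: 16.05
tool_pos: [641.6, 10.7, 283.7]
tcp_rot: [-150.1, -0.8, 91.5]
ft_force: [0.9, -0.3, 0.7]
finger_gap: 51.5
grip_force: 0.0
```

```bash
python3 log.py; python3 kin.py|head -1;  python3 - <<'E'
from h import *
s=snapshot("side"); save(s,"side4")
a=np.radians(1.9);u=np.array([np.cos(a),np.sin(a),0]);v=np.array([-u[1],u[0],0]);ax=np.array([539.4,8.4,70]);t=np.radians(60)
P=lambda ss,n,j: ax+u*(ss*np.cos(t)-n*np.sin(t))+v*j+np.array([0,0,ss*np.sin(t)+n*np.cos(t)])
for q in ((140,14,-31),(140,26,-31),(140,14,31),(140,26,31),(-4,14,-31),(-4,26,-31)): print(q,proj(s,P(*q)).round(1))
for r in finder.trace("plate_large","side")[:1]: print(round(r["confidence"],2),np.array(r["box"])*[640,400,640,400])
c=s["img"][90:220,250:390,::-1]; cv2.imwrite("pics/s4.png",cv2.resize(c,(640,594),interpolation=cv2.INTER_CUBIC))
E
```

```text
[ -2.82  46.09  34.9   -1.81 128.9   -5.27] [641.6  10.7 283.7] [-150.1   -0.8   91.5]
[318.1   0.  369.1  61.6 553.4 364.8  51.2]
(140, 14, -31) [324.8 151.7]
(140, 26, -31) [320.9 149.9]
(140, 14, 31) [321.6 142.5]
(140, 26, 31) [317.8 140.8]
(-4, 14, -31) [299.8 194.7]
(-4, 26, -31) [296.  193.2]
0.94 [297.984 142.4    27.776  54.   ]
```

View pics/s4.png

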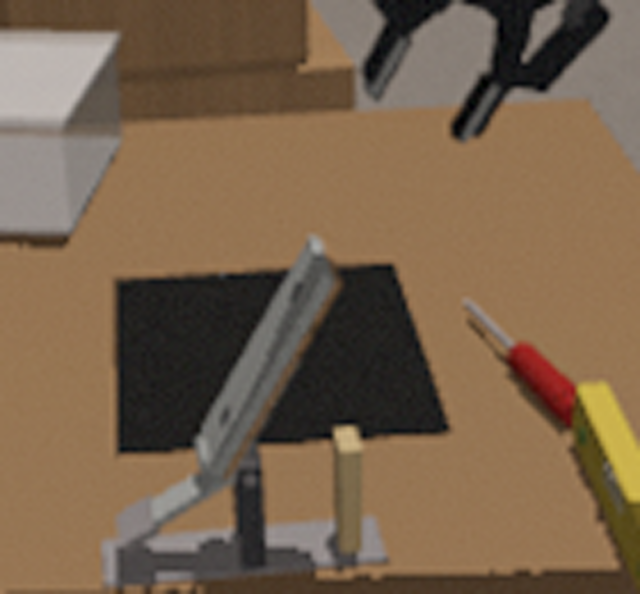

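>>> {"name": "send_rows", "arguments": {"steps": [[[-0.4,0,-0.7],[0,0,0]],[[-0.8,0,-1.4],[0,0,0]],[[-1.2,0,-2.1],[0,0,0]],[[-1.6,-0.03,-2.7],[0,0,0]],[[-1.9,-0.03,-3.2],[0,0,0]],[[-2.07,-0.03,-3.5],[0,0,0]],[[-2.07,-0.03,-3.5],[0,0,0]],[[-2.07,-0.03,-3.5],[0,0,0]]]}}

```text
time: 17.15
tool_pos: [580.3, 9.8, 180.8]
tcp_rot: [-150.2, -0.8, 91.5]
ft_force: [-0.6, 0.0, -0.0]
finger_gap: 50.9
grip_force: 0.0
```

>>> {"name": "send_rows", "arguments": {"steps": [[[0,0,0],[0,0,0]],[[0,0,0],[0,0,0]],[[0,0,0],[0,0,0]],[[0,0,0],[0,0,0]],[[0,0,0],[0,0,0]]], "fingers": 1, "squeeze": 80}}

```text
time: 17.77
tool_pos: [579.9, 9.8, 180.0]
tcp_rot: [-150.1, -0.8, 91.5]
ft_force: [-0.1, -0.6, 5.5]
finger_gap: 10.4
grip_force: 79.0
```

```bash
python3 log.py
```

```text
[ -3.12  35.94  60.23  -1.7  113.71  -5.07] [579.9   9.8 180. ] [-150.1   -0.8   91.5]
```

```bash
cat > ik.py <<'E'
from kin import *
p=fit(); LO=np.array([-169,-51,1.5,-76,1,-152]);HI=np.array([169,129,143,256,156,152])
C90=Ro.from_euler('z',90,degrees=True)
def tool(q):
    t,R=fk(q,p); return t,R*C90
def ik(t,R,q0s):
    best=None
    for q0 in q0s:
        f=lambda q:np.r_[(tool(q)[0]-t)/100,(tool(q)[1].inv()*R).as_rotvec()]
        s=least_squares(f,np.clip(q0,LO+.1,HI-.1),bounds=(LO,HI),xtol=1e-10,max_nfev=80)
        if best is None or s.cost<best.cost-1e-6: best=s
        if best.cost<1e-6: break
    return best.x,best.cost
def final(c,L,psi,al,sgn,grip=118):
    a,ps=np.radians(al),np.radians(psi)
    h=np.array([np.cos(ps),np.sin(ps),0]);z=np.array([0,0,1.])
    d=np.cos(a)*h-np.sin(a)*z; m=-np.sin(a)*h-np.cos(a)*z
    far=np.array([c[0],c[1],3])+h*L/2; t=far-d*grip-m*6
    y=sgn*m; x=np.cross(y,d); return t,Ro.from_matrix(np.c_[x,y,d])
E
cat > t.py <<'E'
from ik import *
for d in D: 
    t,R=tool(d[0]); print((t-d[1]).round(1),np.degrees((R.inv()*Ro.from_euler('xyz',d[2],degrees=True)).magnitude()).round(2))
q=np.array(D[-1][0]); t,R=tool(q); y=R.as_matrix()[:,1]; sgn=np.sign(y@np.array([-.866,0,.5])); print(p.round(1),y.round(2),sgn)
rng=np.random.default_rng(0); starts=[q]+[rng.uniform(LO,HI) for _ in range(6)]
for psi in (0,20,45,-45,-90,-120,180,90,135):
    for al in (20,30,40):
        T=final((573,295),144,psi,al,sgn); x,c=ik(*T,starts); print(psi,al,round(c,5),x.round() if c<1e-5 else "",T[0].round())
E
python3 t.py
```

```text
[-0.  0.  0.] 0.0
[ 0. -0. -0.] 0.0
[-0.  0.  0.] 0.0
[-0.  0. -0.] 0.0
[-0.  0. -0.] 0.0
[0. 0. 0.] 0.0
[318.1   0.  369.1  61.6 553.4 364.8  51.2] [ 0.87  0.03 -0.5 ] -1.0
0 20 0.0 [ 48.  16. 131. 244.  51. 149.] [536. 295.  49.]
0 30 0.00061  [546. 295.  67.]
0 40 0.0 [ 39.  -2. 127. -69.  31.  94.] [558. 295.  83.]
20 20 0.01076  [538. 282.  49.]
20 30 0.00053  [547. 286.  67.]
20 40 0.0 [ 25. -11. 135. -33.   7.  36.] [559. 290.  83.]
45 20 0.0 [  -5.   11.  138.  116.   53. -151.] [547. 269.  49.]
45 30 0.0 [   0.   -2.  138.   98.   38. -127.] [554. 276.  67.]
45 40 0.0 [  6.  -7. 132.  69.  31. -93.] [563. 285.  83.]
-45 20 0.0 [ 57.  45.  86. -67.  86. 132.] [547. 321.  49.]
-45 30 0.0 [ 54.  35.  90. -60.  80. 125.] [554. 314.  67.]
-45 40 0.0 [ 49.  27.  92. -52.  74. 116.] [563. 305.  83.]
-90 20 0.0 [ 46.  81.  24. -52. 125. 126.] [573. 332.  49.]
-90 30 0.0 [ 45.  67.  39. -44. 117. 130.] [573. 322.  67.]
-90 40 0.0 [ 42.  55.  50. -37. 109. 131.] [573. 310.  83.]
-120 20 0.03833  [591. 327.  49.]
-120 30 0.00587  [587. 319.  67.]
-120 40 0.0 [ 34.  75.  19. -26. 130. 145.] [580. 308.  83.]
180 20 0.05417  [610. 295.  49.]
180 30 0.01172  [600. 295.  67.]
180 40 0.00162  [588. 295.  83.]
90 20 0.0 [ -13.   38.   97.   67.   85. -136.] [573. 258.  49.]
90 30 0.0 [ -10.   29.  100.   60.   79. -128.] [573. 268.  67.]
90 40 0.0 [  -5.   21.  101.   53.   74. -118.] [573. 280.  83.]
135 20 0.0 [  -2.   71.   41.   48.  120. -132.] [599. 269.  49.]
135 30 0.0 [   0.   60.   51.   42.  113. -134.] [592. 276.  67.]
135 40 0.0 [   3.   50.   59.   36.  106. -133.] [583. 285.  83.]
```

```bash
cat > path.py <<'E'
from ik import *
import sys
from scipy.spatial.transform import Slerp
# usage: cx L grip al n  ; from current pose
cx,cy,L,grip,al,n=map(float,sys.argv[1:7]); up=float(sys.argv[7]); psi=float(sys.argv[8]) if len(sys.argv)>8 else -90
s=sense(); q=np.array(s["joint_pos"]); t0=np.array(s["tool_pos"]); R0=Ro.from_euler('xyz',s["tcp_rot"],degrees=True)
tF,RF=final((cx,cy),L,psi,al,-1,grip); tU=tF+[0,0,up]
sl=Slerp([0,1],Ro.concatenate([R0,RF])); n=int(n); print("final",tF.round(1),RF.as_euler('xyz',degrees=True).round(1),"joints",)
rv=(RF*R0.inv()).as_rotvec(); print("rotvec tot",rv.round(3),"shift tot",((tU-t0)/30).round(2))
for k in range(1,n+1):
    f=k/n; t=t0+(tU-t0)*f; R=sl(f); q,c=ik(t,R,[q]); d=R.as_matrix()[:,2]
    print(k,round(c,5),q.round(),"t",((t-t0)/30).round(2),"rv",(rv*f).round(2),"low z",round((t+d*grip)[2]))
E
python3 - <<'E'
from ik import *
q=np.array([45,67,39,-44,117,130.])
for c,L in ((493,144),(578,130),(658,118)):
    for al in (20,30): 
        T=final((c,295),L,-90,al,-1,L-26); x,co=ik(*T,[q]); print(c,al,round(co,5),x.round(),T[0].round())
E
```

```text
493 20 0.0 [ 50.  70.  43. -45. 122. 136.] [493. 332.  49.]
493 30 0.0 [ 49.  58.  54. -39. 115. 138.] [493. 322.  67.]
578 20 0.0 [ 46.  81.  24. -52. 124. 126.] [578. 326.  44.]
578 30 0.0 [ 44.  68.  38. -44. 116. 130.] [578. 317.  60.]
658 20 0.00235 [ 43.  94.   2. -59. 123. 114.] [658. 320.  40.]
658 30 0.0 [ 40.  83.  14. -49. 120. 119.] [658. 313.  54.]
```

>>> {"name": "send_rows", "arguments": {"steps": [[[0.15,0,0.3],[0,0,0]],[[0.5,0,1],[0,0,0]],[[1,0,2],[0,0,0]],[[1.5,0,3.2],[0,0,0]],[[1.8,0,4.5],[0,0,0]],[[1.8,0.2,5.8],[0,0,0]],[[1.8,0.5,7],[0,0,0]],[[1.8,1,7.5],[0,0,0]],[[1.8,1,7.5],[0,0,0]]]}}

```text
time: 18.9
tool_pos: [634.2, 40.7, 405.5]
tcp_rot: [-150.2, -0.9, 91.6]
ft_force: [0.6, 0.1, -2.7]
finger_gap: 10.4
grip_force: 80.1
```

```bash
python3 log.py; python3 path.py 493 295 144 118 25 16 150
```

```text
[ -0.72  50.31  15.75  -0.66 143.73  -2.94] [634.2  40.7 405.5] [-150.2   -0.9   91.6]
final [493.  327.4  58.3] [115.   0.   0.] joints
rotvec tot [-1.268 -1.285 -1.199] shift tot [-4.71  9.56 -6.57]
1 0.0 [  2.  41.  30.  -2. 135.   4.] t [-0.29  0.6  -0.41] rv [-0.08 -0.08 -0.07] low z 287
2 0.0 [  4.  34.  40.  -4. 127.  11.] t [-0.59  1.19 -0.82] rv [-0.16 -0.16 -0.15] low z 271
3 0.0 [  7.  28.  48.  -6. 121.  19.] t [-0.88  1.79 -1.23] rv [-0.24 -0.24 -0.22] low z 257
4 0.0 [ 11.  24.  55.  -9. 116.  27.] t [-1.18  2.39 -1.64] rv [-0.32 -0.32 -0.3 ] low z 243
5 0.0 [ 14.  20.  60. -12. 112.  36.] t [-1.47  2.99 -2.05] rv [-0.4  -0.4  -0.37] low z 231
6 0.0 [ 19.  18.  65. -16. 109.  45.] t [-1.76  3.58 -2.47] rv [-0.48 -0.48 -0.45] low z 220
7 0.0 [ 23.  17.  68. -20. 106.  54.] t [-2.06  4.18 -2.88] rv [-0.55 -0.56 -0.52] low z 210
8 0.0 [ 27.  17.  70. -24. 105.  64.] t [-2.35  4.78 -3.29] rv [-0.63 -0.64 -0.6 ] low z 202
9 0.0 [ 31.  19.  71. -28. 105.  74.] t [-2.65  5.38 -3.7 ] rv [-0.71 -0.72 -0.67] low z 194
10 0.0 [ 35.  21.  71. -32. 106.  83.] t [-2.94  5.97 -4.11] rv [-0.79 -0.8  -0.75] low z 187
11 0.0 [ 38.  25.  70. -35. 107.  92.] t [-3.23  6.57 -4.52] rv [-0.87 -0.88 -0.82] low z 181
12 0.0 [ 42.  29.  68. -38. 110. 101.] t [-3.53  7.17 -4.93] rv [-0.95 -0.96 -0.9 ] low z 175
13 0.0 [ 44.  34.  65. -40. 113. 109.] t [-3.82  7.76 -5.34] rv [-1.03 -1.04 -0.97] low z 171
14 0.0 [ 46.  40.  61. -43. 117. 116.] t [-4.12  8.36 -5.75] rv [-1.11 -1.12 -1.05] low z 166
15 0.0 [ 48.  46.  56. -44. 121. 123.] t [-4.41  8.96 -6.16] rv [-1.19 -1.2  -1.12] low z 162
16 0.0 [ 50.  53.  50. -46. 126. 129.] t [-4.71  9.56 -6.57] rv [-1.27 -1.28 -1.2 ] low z 158
```

>>> {"name": "send_rows", "arguments": {"steps": [[[-0.29,0.6,-0.41],[-0.08,-0.08,-0.075]],[[-0.59,1.19,-0.82],[-0.16,-0.16,-0.15]],[[-0.88,1.79,-1.23],[-0.24,-0.24,-0.225]],[[-1.18,2.39,-1.64],[-0.32,-0.32,-0.3]],[[-1.47,2.99,-2.05],[-0.4,-0.4,-0.375]],[[-1.76,3.58,-2.47],[-0.475,-0.48,-0.45]],[[-2.06,4.18,-2.88],[-0.555,-0.56,-0.525]],[[-2.35,4.78,-3.29],[-0.635,-0.64,-0.6]],[[-2.65,5.38,-3.7],[-0.715,-0.72,-0.675]],[[-2.94,5.97,-4.11],[-0.79,-0.8,-0.75]]]}}

```text
time: 20.15
tool_pos: [544.6, 218.6, 279.4]
tcp_rot: [149.1, 19.2, 32.6]
ft_force: [0.1, 0.0, -1.2]
finger_gap: 10.1
grip_force: 80.1
```

```bash
python3 path.py 493 295 144 118 25 8 80
```

```text
final [493.  327.4  58.3] [115.   0.   0.] joints
rotvec tot [-0.479 -0.481 -0.447] shift tot [-1.72  3.63 -4.7 ]
1 0.0 [ 38.  24.  72. -34. 106.  91.] t [-0.22  0.45 -0.59] rv [-0.06 -0.06 -0.06] low z 171
2 0.0 [ 40.  27.  71. -36. 107.  98.] t [-0.43  0.91 -1.18] rv [-0.12 -0.12 -0.11] low z 158
3 0.0 [ 42.  31.  69. -38. 108. 105.] t [-0.65  1.36 -1.76] rv [-0.18 -0.18 -0.17] low z 146
4 0.0 [ 44.  36.  67. -39. 110. 111.] t [-0.86  1.81 -2.35] rv [-0.24 -0.24 -0.22] low z 134
5 0.0 [ 46.  40.  64. -41. 113. 117.] t [-1.08  2.27 -2.94] rv [-0.3  -0.3  -0.28] low z 122
6 0.0 [ 47.  46.  60. -42. 115. 123.] t [-1.29  2.72 -3.53] rv [-0.36 -0.36 -0.34] low z 111
7 0.0 [ 49.  51.  55. -43. 119. 128.] t [-1.51  3.17 -4.12] rv [-0.42 -0.42 -0.39] low z 100
8 0.0 [ 50.  57.  50. -44. 122. 133.] t [-1.72  3.63 -4.7 ] rv [-0.48 -0.48 -0.45] low z 88
```

>>> {"name": "send_rows", "arguments": {"steps": [[[-0.22,0.45,-0.6],[-0.06,-0.06,-0.056]],[[-0.43,0.9,-1.2],[-0.12,-0.12,-0.112]],[[-0.65,1.36,-1.8],[-0.18,-0.18,-0.168]],[[-0.86,1.81,-2.35],[-0.24,-0.24,-0.224]],[[-1.08,2.27,-2.94],[-0.3,-0.3,-0.28]],[[-1.3,2.72,-3.5],[-0.36,-0.36,-0.335]],[[-1.5,3.17,-4.1],[-0.42,-0.42,-0.39]],[[-1.72,3.63,-4.7],[-0.48,-0.48,-0.447]],[[-1.72,3.63,-4.7],[-0.48,-0.48,-0.447]],[[-1.72,3.63,-4.7],[-0.48,-0.48,-0.447]]]}}

```text
time: 21.4
tool_pos: [494.3, 327.1, 140.2]
tcp_rot: [115.1, 0.2, 0.2]
ft_force: [0.2, -0.0, -1.0]
finger_gap: 10.2
grip_force: 80.2
```

```bash
python3 path.py 493 295 144 118 25 1 0;python3 - <<'E'
from h import *
s=snapshot("side"); 
c=s["img"][90:220,250:390,::-1]; cv2.imwrite("pics/s5.png",cv2.resize(c,(640,594),interpolation=cv2.INTER_CUBIC))
E
```

```text
final [493.  327.4  58.3] [115.   0.   0.] joints
rotvec tot [-0.003 -0.003 -0.003] shift tot [-0.04  0.01 -2.73]
1 0.0 [ 50.  64.  48. -42. 119. 137.] t [-0.04  0.01 -2.73] rv [-0. -0. -0.] low z 8
```

View pics/s5.png

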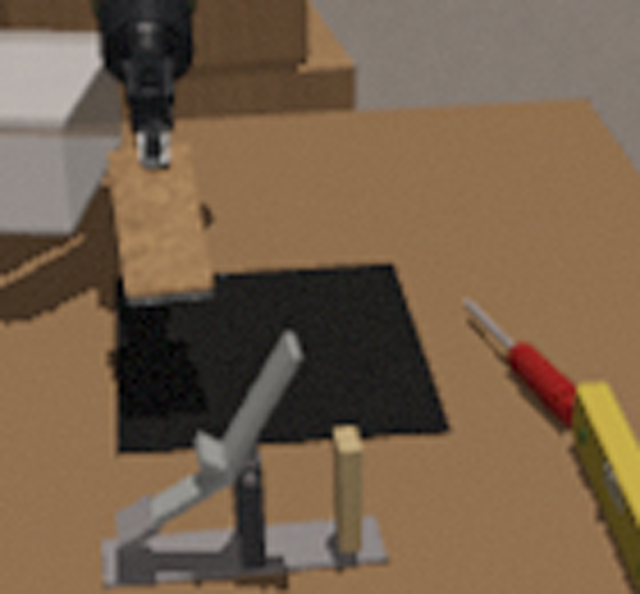

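>>> {"name": "send_rows", "arguments": {"steps": [[[-0.04,0,-0.6],[0,0,0]],[[-0.04,0,-1.2],[0,0,0]],[[-0.04,0,-1.8],[0,0,0]],[[-0.04,0,-2.2],[0,0,0]],[[-0.04,0,-2.5],[0,0,0]],[[-0.04,0,-2.65],[0,0,0]],[[-0.04,0,-2.75],[0,0,0]],[[-0.04,0,-2.75],[0,0,0]]]}}

```text
time: 22.45
tool_pos: [492.8, 328.2, 58.7]
tcp_rot: [115.1, 0.1, 0.1]
ft_force: [-0.9, 0.5, 3.1]
finger_gap: 10.6
grip_force: 80.7
```

>>> {"name": "send_rows", "arguments": {"steps": [[[0,0,0],[0,0,0]],[[0,0,0],[0,0,0]],[[0,0,0],[0,0,0]],[[0,0,-0.2],[0,0,0]],[[0,0.2,-0.35],[0,0,0]],[[0,0.6,-0.35],[0,0,0]],[[0,1.1,-0.35],[0,0,0]],[[0,1.8,-0.2],[0,0,0]],[[0,2.2,0.4],[0,0,0]],[[0,2.6,1],[0,0,0]]], "fingers": 0.7}}

```text
time: 23.7
tool_pos: [492.2, 406.2, 87.3]
tcp_rot: [115.1, 0.2, 0.1]
ft_force: [-0.0, 0.3, -0.7]
finger_gap: 25.7
grip_force: 0.0
```

```bash
cat > chk.py <<'E'
from h import *
import sys
s=snapshot("top"); save(s,sys.argv[1]+"t")
for l in sys.argv[2:]:
    for r in finder.trace(l,"top")[:4]: print(l,round(r["confidence"],2),rect(s,r["mask"],15 if l in sys.argv[2] else 12))
s=snapshot("side"); save(s,sys.argv[1]+"s")
c=s["img"][90:220,250:390,::-1]; cv2.imwrite("pics/%s.png"%sys.argv[1],cv2.resize(c,(640,594),interpolation=cv2.INTER_CUBIC))
E
python3 chk.py s6 plate_large plate_mid plate_small
```

```text
plate_large 0.83 [492.4 287.5 145.5  61.2 -86.2]
plate_mid 0.82 [ 552.8 -335.6  132.3   58.1   -3.9]
plate_mid 0.49 [ 572.8 -187.5  115.7   44.8   -1.5]
plate_mid 0.29 [492.7 286.8 148.3  62.2 -86.4]
plate_small 0.96 [ 416.2 -230.9  121.6   48.9  -81.3]
plate_small 0.96 [ 651.5 -460.6  121.4   47.9   16.3]
plate_small 0.86 [ 572.9 -186.   115.7   41.5   -1.5]
plate_small 0.78 [341.2 -67.  119.5  44.8 -37.2]
```

View pics/s6.png

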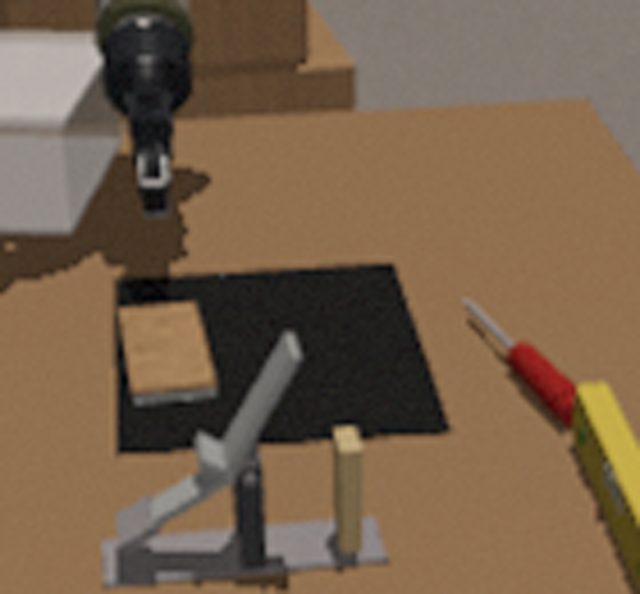

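>>> {"name": "send_rows", "arguments": {"steps": [[[0,0.3,1.5],[0,0,0]],[[0,0,3],[0.12,0,0]],[[0,-1,4.5],[0.27,0,0]],[[0,-2.5,5.5],[0.42,0,0]],[[0.1,-4.3,5.8],[0.57,0,0]],[[0.2,-6.1,5.8],[0.72,0,0]],[[0.4,-7.9,5.8],[0.87,0,0]],[[0.6,-9.7,5.6],[1.0,0,0]],[[0.8,-11.5,5.5],[1.133,0,0]],[[0.93,-13.23,5.43],[1.133,0,0]]], "fingers": 1}}

```text
time: 25.2
tool_pos: [519.4, 5.0, 249.7]
tcp_rot: [-179.8, -0.1, -0.1]
ft_force: [-0.1, -0.6, -0.5]
finger_gap: 0.1
grip_force: 0.0
```

>>> {"name": "send_rows", "arguments": {"steps": [[[0,0,-1],[0,0,0]],[[0,0,-2],[0,0,0]],[[0,0,-3.3],[0,0,0]],[[0,0,-3.3],[0,0,0]],[[0,0,-3.3],[0,0,0]]]}}

```text
time: 25.82
tool_pos: [520.6, 8.8, 152.4]
tcp_rot: [-180.0, -0.1, 0.1]
ft_force: [0.6, 0.1, 0.2]
finger_gap: -0.2
grip_force: 0.0
```

>>> {"name": "send_rows", "arguments": {"steps": [[[0.4,0,-0.7],[0,0,0]],[[0.85,0,-0.8],[0,0,0]],[[1.1,0,-0.9],[0,0,0]],[[1.37,0,-1.0],[0,0,0]],[[1.6,0,-1.17],[0,0,0]],[[1.8,0,-1.37],[0,0,0]],[[2.0,0,-1.6],[0,0,0]],[[2.15,0,-1.85],[0,0,0]],[[2.25,0,-2.1],[0,0,0]],[[2.27,0,-2.3],[0,0,0]]]}}

```text
time: 27.08
tool_pos: [590.4, 8.8, 83.5]
tcp_rot: [-180.0, -0.3, 0.1]
ft_force: [-15.7, 4.5, 49.3]
finger_gap: -0.3
grip_force: 25.0
```

>>> {"name": "send_rows", "arguments": {"steps": [[[0,0,-0.05],[0,0,0]],[[0,0,-0.05],[0,0,0]]]}}

```text
time: 27.32
tool_pos: [590.3, 8.9, 83.8]
tcp_rot: [-180.0, -0.3, 0.2]
ft_force: [-7.5, 3.4, 20.5]
finger_gap: 0.0
grip_force: 10.4
```

>>> {"name": "send_rows", "arguments": {"steps": [[[0,0,1.5],[0,0,0]],[[0,-1,3.2],[0,0,0]],[[-0.2,-3,3.2],[0,0,-0.03]],[[-0.4,-5,3.2],[0,0,-0.05]],[[-0.6,-7,3.2],[0,0,-0.08]],[[-0.9,-9,3],[0,0,-0.08]],[[-1.1,-10.5,2],[0,0,-0.08]],[[-1.23,-11.47,0.5],[0,0,-0.08]],[[-1.23,-11.47,-0.5],[0,0,-0.08]],[[-1.23,-11.47,-0.5],[0,0,-0.08]]], "fingers": 0}}

```text
time: 28.58
tool_pos: [548.7, -334.3, 61.5]
tcp_rot: [-179.8, 0.3, -4.5]
ft_force: [-0.3, -0.3, 0.3]
finger_gap: 85.6
grip_force: 0.0
```

```bash
python3 - <<'E'
from h import *
s=snapshot("side")
for l in ("plate_mid","plate_large"):
  for r in finder.trace(l,"side")[:2]: print(l,round(r["confidence"],2),rect(s,r["mask"],8), np.array(r["box"])*[640,400,640,400])
for r in finder.pinpoint("plate_mid","side")[:1]: print(at_z(s,np.array(r["at"])*[640,400],0))
s=snapshot("top")
for l in ("plate_mid","plate_large"):
  for r in finder.trace(l,"top")[:2]: print(l,round(r["confidence"],2),rect(s,r["mask"],12))
E
```

```text
plate_mid 0.59 [ 552.2 -337.8  129.9   63.    -5. ] [291.008 280.28   62.208  25.52 ]
plate_large 0.86 [488.4 286.6 172.   61.9 -89.3] [275.008 155.68   21.184  24.8  ]
[ 553.81765109 -331.68286632    0.        ]
plate_mid 0.53 [ 600.5 -333.9   41.9   35.4   88.9]
plate_large 0.82 [492.8 288.  146.7  62.5 -86.1]
```

>>> {"name": "send_rows", "arguments": {"steps": [[[0,0,-0.5],[0,0,0]],[[0,0,-1.0],[0,0,0]],[[0,0,-1.5],[0,0,0]],[[0,0,-1.9],[0,0,0]],[[0,0,-2.0],[0,0,0]],[[0,0,-2.0],[0,0,0]]]}}

```text
time: 29.68
tool_pos: [551.7, -335.2, 5.9]
tcp_rot: [-179.9, -0.0, -4.4]
ft_force: [-0.4, 0.1, 0.1]
finger_gap: 85.4
grip_force: 0.0
```

>>> {"name": "send_rows", "arguments": {"steps": [[[0.03,0,-0.1],[0,0,0]],[[0.03,0,-0.19],[0,0,0]],[[0.03,0,-0.19],[0,0,0]]]}}

```text
time: 30.05
tool_pos: [552.6, -335.1, 0.3]
tcp_rot: [-180.0, -0.0, -4.4]
ft_force: [-0.6, 0.0, -0.2]
finger_gap: 85.5
grip_force: 0.0
```

>>> {"name": "send_rows", "arguments": {"steps": [[[0,0,0],[0,0,0]],[[0,0,0],[0,0,0]],[[0,0,0],[0,0,0]],[[0,0,0],[0,0,0]],[[0,0,0],[0,0,0]],[[0,0,0],[0,0,0]],[[0,0,0],[0,0,0]]], "fingers": 0.65, "squeeze": 60}}

```text
time: 30.92
tool_pos: [553.1, -335.5, 1.0]
tcp_rot: [-180.0, -0.1, -4.4]
ft_force: [-1.2, -0.3, 5.3]
finger_gap: 50.0
grip_force: 63.0
```

>>> {"name": "send_rows", "arguments": {"steps": [[[0,0,0.7],[0,0,0]],[[0,0,2],[0,0,0]],[[0,0,3.6],[0,0,0]],[[0.1,0.8,5],[0,0,0.02]],[[0.4,2.5,6],[0,0,0.05]],[[0.7,4.3,6.2],[0,0,0.08]],[[1,6.2,6.2],[0,0,0.11]],[[1.3,8,6.2],[0,0,0.11]],[[1.5,9.8,6.2],[0,0,0.11]],[[1.74,11.53,6.2],[0,0,0.11]]]}}

```text
time: 32.17
tool_pos: [604.5, 12.7, 187.3]
tcp_rot: [-180.0, -0.1, 1.9]
ft_force: [0.4, 0.5, -1.6]
finger_gap: 50.1
grip_force: 62.8
```

>>> {"name": "send_rows", "arguments": {"steps": [[[0,0,-0.5],[0,0,0]],[[0,0,-1.5],[0,0,0]],[[0,0,-2.3],[0,0,0]],[[0,0,-2.6],[0,0,0]],[[0,0,-2.6],[0,0,0]],[[0,0,-2.6],[0,0,0]]]}}

```text
time: 32.92
tool_pos: [605.7, 10.3, 109.9]
tcp_rot: [-180.0, -0.2, 1.8]
ft_force: [-0.8, -1.0, -0.6]
finger_gap: 50.0
grip_force: 62.8
```

>>> {"name": "send_rows", "arguments": {"steps": [[[0,0,-0.25],[0,0,0]],[[0,0,-0.5],[0,0,0]],[[0,0,-0.7],[0,0,0]],[[0,0,-0.8],[0,0,0]],[[0,0,-0.83],[0,0,0]],[[0,0,-0.83],[0,0,0]]]}}

```text
time: 33.67
tool_pos: [604.5, 10.8, 84.8]
tcp_rot: [-180.0, -0.0, 1.9]
ft_force: [-9.2, 0.9, 11.9]
finger_gap: 50.3
grip_force: 64.2
```

>>> {"name": "send_rows", "arguments": {"steps": [[[0,0,0],[0,0,0]],[[0,0,0],[0,0,0]],[[0,0,0],[0,0,0]],[[0,0,0],[0,0,0]],[[0,0,0.5],[0,0,0]],[[0,0,1.5],[0,0,0]],[[0,0,3],[0,0,0]],[[0,0,4],[0,0,0]]], "fingers": 0}}

```text
time: 34.67
tool_pos: [605.8, 10.7, 207.4]
tcp_rot: [-180.0, -0.3, 1.9]
ft_force: [0.0, 0.4, -0.0]
finger_gap: 85.5
grip_force: 0.0
```

```bash
python3 - <<'E'
from h import *
s=snapshot("side"); save(s,"s7s")
for r in finder.trace("plate_mid","side")[:2]: print(round(r["confidence"],2),np.array(r["box"])*[640,400,640,400])
a=np.radians(1.9);u=np.array([np.cos(a),np.sin(a)]);v=np.array([-u[1],u[0]]);ax=np.array([539.4,8.4])
for c in (61,65): print(c,[proj(s,[*(ax+u*(c+i*65)+v*j*26),z]).round(1).tolist() for i,j,z in((-1,1,96),(-1,-1,84),(1,-1,84),(1,1,96))])
E
```

```text
0.92 [300.992 176.32   50.816  13.68 ]
61 [[301.2, 177.7], [303.1, 190.3], [349.1, 186.4], [345.6, 174.1]]
65 [[302.6, 177.6], [304.5, 190.2], [350.5, 186.3], [347.0, 174.0]]
```

>>> {"name": "send_rows", "arguments": {"steps": [[[-1.6,-0.06,0],[0,0,0]],[[-3.2,-0.12,0],[0,0,0]],[[-4.63,-0.15,0],[0,0,0]],[[-4.63,-0.15,-1],[0,0,0]],[[-4.63,-0.15,-1.9],[0,0,0]],[[-4.63,-0.15,-2.4],[0,0,0]],[[-4.63,-0.15,-2.4],[0,0,0]]], "fingers": 1}}

```text
time: 35.65
tool_pos: [465.1, 6.3, 130.4]
tcp_rot: [-179.9, 0.1, 1.9]
ft_force: [0.4, -0.7, -0.3]
finger_gap: 0.1
grip_force: 0.0
```

>>> {"name": "send_rows", "arguments": {"steps": [[[0,0,-0.4],[0,0,0]],[[-0.05,0,-0.7],[0,0,0]],[[-0.15,0,-1.0],[0,0,0]],[[-0.25,0,-1.3],[0,0,0]],[[-0.3,0,-1.6],[0,0,0]],[[-0.35,0,-1.9],[0,0,0]],[[-0.3,0,-2.2],[0,0,0]],[[-0.25,0,-2.5],[0,0,0]],[[-0.2,0,-2.8],[0,0,0]],[[-0.1,0,-3.1],[0,0,0]]]}}

```text
time: 36.9
tool_pos: [463.2, 6.4, 37.9]
tcp_rot: [-179.9, -0.1, 1.9]
ft_force: [-0.9, 0.3, 4.3]
finger_gap: -0.3
grip_force: 1.7
```

>>> {"name": "send_rows", "arguments": {"steps": [[[0.05,0,-0.05],[0,0,0]],[[0.05,0,-0.12],[0,0,0]],[[0.05,0,-0.18],[0,0,0]],[[0.05,0,-0.18],[0,0,0]]]}}

```text
time: 37.4
tool_pos: [464.7, 6.4, 34.5]
tcp_rot: [-179.9, -0.1, 1.9]
ft_force: [-9.0, 1.3, 17.3]
finger_gap: 0.3
grip_force: 9.7
```

>>> {"name": "send_rows", "arguments": {"steps": [[[0,0,1],[0,0,0]],[[-0.1,0,2.5],[0,0,0.12]],[[-0.1,0,4],[0,0,0.3]],[[-0.1,0,5.5],[0,0,0.48]],[[0,0,7],[0,0,0.66]],[[0.3,0,8.5],[0,0,0.84]],[[1.2,0,9.3],[0,0,1.02]],[[2.5,0.1,9.3],[0,0,1.2]],[[4,0.1,9.3],[0,0,1.38]],[[5.45,0.15,9.3],[0,0,1.57]]], "fingers": 0.4}}

```text
time: 38.65
tool_pos: [629.7, 10.7, 312.3]
tcp_rot: [180.0, -0.0, 92.0]
ft_force: [-0.3, -0.8, 0.6]
finger_gap: 51.3
grip_force: 0.0
```

>>> {"name": "send_rows", "arguments": {"steps": [[[0.3,0,0],[0,0.15,0]],[[0.4,0,0],[0,0.3,0]],[[0.5,0,-0.3],[0,0.45,0]],[[0.5,0,-0.6],[0,0.523,0]],[[0.5,0,-0.9],[0,0.523,0]],[[0.5,0,-0.9],[0,0.523,0]]]}}

```text
time: 39.4
tool_pos: [643.0, 10.7, 284.7]
tcp_rot: [-150.1, -0.9, 91.4]
ft_force: [-0.2, -0.1, 0.6]
finger_gap: 51.0
grip_force: 0.0
```

```bash
python3 log.py; python3 - <<'E'
from h import *
s=snapshot("side"); save(s,"s8s")
a=np.radians(1.9);u=np.array([np.cos(a),np.sin(a),0]);v=np.array([-u[1],u[0],0]);ax=np.array([539.4,8.4,70]);t=np.radians(60)
P=lambda ss,n,j: ax+u*(ss*np.cos(t)-n*np.sin(t))+v*j+np.array([0,0,ss*np.sin(t)+n*np.cos(t)])
for q in ((126,14,-26),(126,26,-26),(126,14,26),(126,26,26),(-4,14,-26),(-4,26,-26)): print(q,proj(s,P(*q)).round(1))
for r in finder.trace("plate_mid","side")[:1]: print(round(r["confidence"],2),np.array(r["box"])*[640,400,640,400])
E
```

```text
[ -2.84  46.42  34.32  -1.75 129.16  -5.25] [643.   10.7 284.7] [-150.1   -0.9   91.4]
(126, 14, -26) [322.  155.3]
(126, 26, -26) [318.1 153.6]
(126, 14, 26) [319.4 147.5]
(126, 26, 26) [315.7 145.7]
(-4, 14, -26) [299.7 193.8]
(-4, 26, -26) [295.8 192.3]
0.75 [294.912 146.     25.984  45.8  ]
```

>>> {"name": "send_rows", "arguments": {"steps": [[[-0.4,0,-0.6],[0,0,0]],[[-0.8,0,-1.3],[0,0,0]],[[-1.2,0,-2.0],[0,0,0]],[[-1.6,-0.03,-2.7],[0,0,0]],[[-2.0,-0.03,-3.3],[0,0,0]],[[-2.3,-0.04,-3.8],[0,0,0]],[[-2.34,-0.04,-3.91],[0,0,0]],[[-2.34,-0.04,-3.91],[0,0,0]]]}}

```text
time: 40.5
tool_pos: [573.3, 9.5, 169.6]
tcp_rot: [-150.2, -0.9, 91.4]
ft_force: [-0.1, 0.1, -0.4]
finger_gap: 51.3
grip_force: 0.0
```

>>> {"name": "send_rows", "arguments": {"steps": [[[0,0,0],[0,0,0]],[[0,0,0],[0,0,0]],[[0,0,0],[0,0,0]],[[0,0,0],[0,0,0]],[[0,0,0],[0,0,0]]], "fingers": 1, "squeeze": 80}}

```text
time: 41.12
tool_pos: [573.3, 9.5, 168.6]
tcp_rot: [-150.1, -0.9, 91.4]
ft_force: [1.6, -0.6, 5.6]
finger_gap: 10.7
grip_force: 78.9
```

>>> {"name": "send_rows", "arguments": {"steps": [[[0.15,0,0.3],[0,0,0]],[[0.5,0,1],[0,0,0]],[[1,0,2],[0,0,0]],[[1.5,0,3.2],[0,0,0]],[[1.8,0,4.5],[0,0,0]],[[1.8,0.2,5.8],[0,0,0]],[[1.8,0.5,7],[0,0,0]],[[1.8,1,7.5],[0,0,0]],[[1.8,1,7.5],[0,0,0]]]}}

```text
time: 42.25
tool_pos: [627.3, 40.4, 394.0]
tcp_rot: [-150.2, -0.9, 91.5]
ft_force: [0.5, -0.6, -2.3]
finger_gap: 10.6
grip_force: 78.3
```

```bash
python3 log.py; python3 path.py 578 290 130 104 27 16 150
```

```text
[ -0.77  46.81  22.3   -0.58 140.72  -2.88] [627.3  40.4 394. ] [-150.2   -0.9   91.5]
final [578.  314.9  55.6] [117.   0.   0.] joints
rotvec tot [-1.244 -1.258 -1.216] shift tot [-1.64  9.15 -6.28]
1 0.0 [  1.  40.  32.  -2. 133.   4.] t [-0.1   0.57 -0.39] rv [-0.08 -0.08 -0.08] low z 288
2 0.0 [  4.  34.  40.  -4. 127.  11.] t [-0.21  1.14 -0.79] rv [-0.16 -0.16 -0.15] low z 274
3 0.0 [  7.  30.  47.  -6. 121.  19.] t [-0.31  1.72 -1.18] rv [-0.23 -0.24 -0.23] low z 260
4 0.0 [ 10.  26.  52.  -9. 116.  27.] t [-0.41  2.29 -1.57] rv [-0.31 -0.31 -0.3 ] low z 247
5 0.0 [ 13.  24.  57. -12. 112.  35.] t [-0.51  2.86 -1.96] rv [-0.39 -0.39 -0.38] low z 236
6 0.0 [ 17.  22.  60. -15. 109.  44.] t [-0.62  3.43 -2.36] rv [-0.47 -0.47 -0.46] low z 225
7 0.0 [ 21.  22.  63. -19. 106.  53.] t [-0.72  4.   -2.75] rv [-0.54 -0.55 -0.53] low z 215
8 0.0 [ 25.  22.  64. -23. 105.  62.] t [-0.82  4.58 -3.14] rv [-0.62 -0.63 -0.61] low z 206
9 0.0 [ 28.  24.  65. -27. 104.  71.] t [-0.92  5.15 -3.53] rv [-0.7  -0.71 -0.68] low z 198
10 0.0 [ 32.  27.  64. -31. 105.  80.] t [-1.03  5.72 -3.93] rv [-0.78 -0.79 -0.76] low z 191
11 0.0 [ 35.  30.  63. -35. 106.  88.] t [-1.13  6.29 -4.32] rv [-0.86 -0.87 -0.84] low z 184
12 0.0 [ 37.  35.  60. -38. 108.  97.] t [-1.23  6.86 -4.71] rv [-0.93 -0.94 -0.91] low z 178
13 0.0 [ 40.  40.  56. -41. 111. 104.] t [-1.33  7.44 -5.1 ] rv [-1.01 -1.02 -0.99] low z 173
14 0.0 [ 42.  46.  52. -44. 115. 111.] t [-1.44  8.01 -5.5 ] rv [-1.09 -1.1  -1.06] low z 168
15 0.0 [ 43.  52.  45. -47. 119. 117.] t [-1.54  8.58 -5.89] rv [-1.17 -1.18 -1.14] low z 163
16 0.0 [ 45.  60.  37. -50. 124. 121.] t [-1.64  9.15 -6.28] rv [-1.24 -1.26 -1.22] low z 158
```

>>> {"name": "send_rows", "arguments": {"steps": [[[-0.1,0.57,-0.4],[-0.078,-0.079,-0.076]],[[-0.2,1.14,-0.8],[-0.156,-0.157,-0.152]],[[-0.3,1.72,-1.2],[-0.233,-0.236,-0.228]],[[-0.4,2.29,-1.57],[-0.311,-0.315,-0.304]],[[-0.5,2.86,-1.96],[-0.389,-0.393,-0.38]],[[-0.6,3.43,-2.36],[-0.467,-0.472,-0.456]],[[-0.7,4,-2.75],[-0.544,-0.55,-0.532]],[[-0.8,4.58,-3.14],[-0.622,-0.629,-0.608]],[[-0.9,5.15,-3.53],[-0.7,-0.708,-0.684]],[[-1,5.72,-3.9],[-0.778,-0.786,-0.76]]]}}

```text
time: 43.5
tool_pos: [596.2, 210.7, 274.1]
tcp_rot: [150.2, 18.8, 32.5]
ft_force: [0.6, 0.2, -1.7]
finger_gap: 10.3
grip_force: 78.3
```

```bash
python3 path.py 578 290 130 104 27 8 80|cut -c1-150
```

```text
final [578.  314.9  55.6] [117.   0.   0.] joints
rotvec tot [-0.466 -0.471 -0.452] shift tot [-0.61  3.47 -4.62]
1 0.0 [ 34.  29.  64. -34. 105.  87.] t [-0.08  0.43 -0.58] rv [-0.06 -0.06 -0.06] low z 175
2 0.0 [ 36.  33.  63. -36. 106.  94.] t [-0.15  0.87 -1.15] rv [-0.12 -0.12 -0.11] low z 162
3 0.0 [ 38.  37.  61. -39. 107. 100.] t [-0.23  1.3  -1.73] rv [-0.17 -0.18 -0.17] low z 149
4 0.0 [ 40.  41.  58. -41. 109. 106.] t [-0.3   1.74 -2.31] rv [-0.23 -0.24 -0.23] low z 137
5 0.0 [ 41.  46.  55. -42. 111. 112.] t [-0.38  2.17 -2.89] rv [-0.29 -0.29 -0.28] low z 124
6 0.0 [ 43.  52.  50. -44. 114. 117.] t [-0.45  2.61 -3.46] rv [-0.35 -0.35 -0.34] low z 112
7 0.0 [ 44.  58.  45. -46. 117. 122.] t [-0.53  3.04 -4.04] rv [-0.41 -0.41 -0.4 ] low z 100
8 0.0 [ 45.  64.  38. -48. 121. 126.] t [-0.61  3.47 -4.62] rv [-0.47 -0.47 -0.45] low z 88
```

>>> {"name": "send_rows", "arguments": {"steps": [[[-0.08,0.43,-0.58],[-0.058,-0.059,-0.0565]],[[-0.15,0.87,-1.15],[-0.117,-0.118,-0.113]],[[-0.23,1.3,-1.73],[-0.175,-0.177,-0.17]],[[-0.3,1.74,-2.31],[-0.233,-0.236,-0.226]],[[-0.38,2.17,-2.89],[-0.291,-0.295,-0.283]],[[-0.45,2.61,-3.46],[-0.35,-0.354,-0.339]],[[-0.53,3.04,-4.04],[-0.408,-0.412,-0.396]],[[-0.61,3.47,-4.62],[-0.466,-0.471,-0.452]],[[-0.61,3.47,-4.62],[-0.466,-0.471,-0.452]],[[-0.61,3.47,-4.62],[-0.466,-0.471,-0.452]]]}}

```text
time: 44.75
tool_pos: [578.8, 314.5, 137.1]
tcp_rot: [117.2, 0.1, 0.2]
ft_force: [-0.4, 0.3, -0.9]
finger_gap: 10.6
grip_force: 78.5
```

```bash
python3 path.py 578 290 130 104 27 1 0;python3 - <<'E'
from h import *
s=snapshot("side"); 
c=s["img"][90:220,250:390,::-1]; cv2.imwrite("pics/s9.png",cv2.resize(c,(480,446),interpolation=cv2.INTER_CUBIC))
E
```

```text
final [578.  314.9  55.6] [117.   0.   0.] joints
rotvec tot [-0.003 -0.002 -0.004] shift tot [-0.03  0.02 -2.72]
1 0.0 [ 45.  71.  36. -46. 118. 129.] t [-0.03  0.02 -2.72] rv [-0. -0. -0.] low z 8
```

View pics/s9.png

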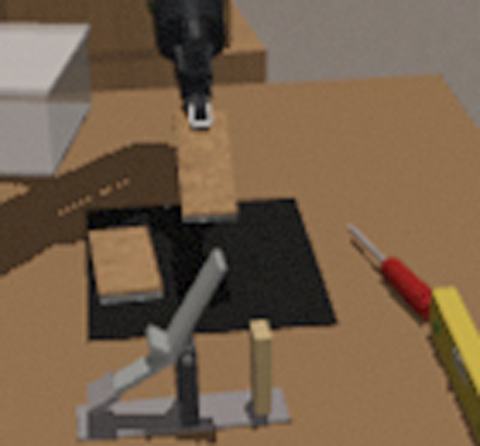

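The middle plate is held cork up (about (205,170) in the crop), beside the large one (125,265). Lay it down.

>>> {"name": "send_rows", "arguments": {"steps": [[[-0.03,0,-0.6],[0,0,0]],[[-0.03,0,-1.2],[0,0,0]],[[-0.03,0,-1.8],[0,0,0]],[[-0.03,0,-2.2],[0,0,0]],[[-0.03,0,-2.5],[0,0,0]],[[-0.03,0,-2.65],[0,0,0]],[[-0.03,0,-2.75],[0,0,0]],[[-0.03,0,-2.75],[0,0,0]]]}}

```text
time: 45.8
tool_pos: [577.7, 315.5, 56.1]
tcp_rot: [117.2, -0.0, 0.2]
ft_force: [-2.2, 0.3, 4.3]
finger_gap: 10.7
grip_force: 78.9
```

>>> {"name": "send_rows", "arguments": {"steps": [[[0,0,0],[0,0,0]],[[0,0,0],[0,0,0]],[[0,0,0],[0,0,0]],[[0,0,-0.2],[0,0,0]],[[0,0.2,-0.35],[0,0,0]],[[0,0.6,-0.35],[0,0,0]],[[0,1.1,-0.35],[0,0,0]],[[0,1.8,-0.2],[0,0,0]],[[0,2.2,0.4],[0,0,0]],[[0,2.6,1],[0,0,0]]], "fingers": 0.7}}

```text
time: 47.05
tool_pos: [577.0, 393.7, 84.4]
tcp_rot: [117.1, 0.1, 0.2]
ft_force: [0.5, 0.3, -0.4]
finger_gap: 25.6
grip_force: 0.0
```

```bash
python3 chk.py s10 plate_mid plate_large plate_small
```

```text
plate_mid 0.72 [578.  285.2 128.5  51.2  88.9]
plate_mid 0.42 [520.   10.9 129.5  40.    5.6]
plate_large 0.9 [492.3 288.1 146.3  61.9 -86.3]
plate_small 0.95 [342.  -67.9 117.4  41.7 -36. ]
plate_small 0.89 [ 652.3 -460.   117.3   46.9   18.3]
plate_small 0.87 [ 413.9 -230.5  117.7   46.2  -83.9]
plate_small 0.72 [ 550.9 -159.9  115.3   41.6   -1.3]
```

View pics/s10.png

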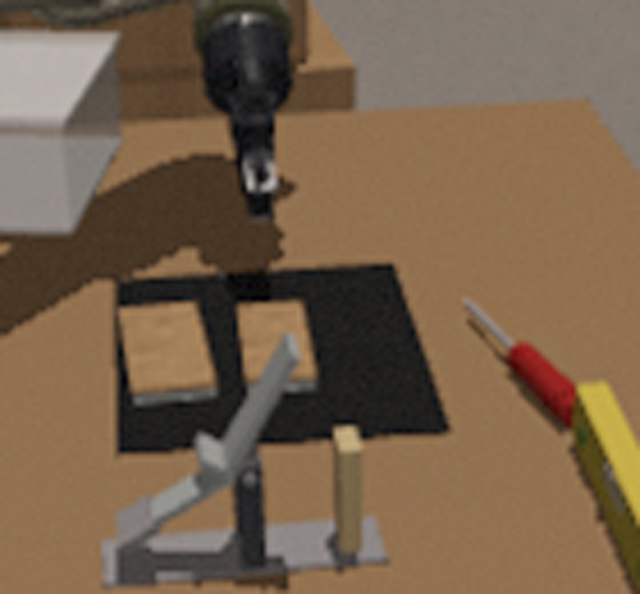

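>>> {"name": "send_rows", "arguments": {"steps": [[[0,0.3,1.5],[0,0,0]],[[0,0,3],[0.12,0,0]],[[0,-1,4.5],[0.27,0,0]],[[-0.2,-2.5,5.5],[0.42,0,0]],[[-0.5,-4.2,5.8],[0.57,0,0]],[[-0.8,-6,5.8],[0.72,0,0]],[[-1.1,-7.8,5.8],[0.87,0,0]],[[-1.4,-9.5,5.6],[1.0,0,0]],[[-1.7,-11.2,5.5],[1.098,0,0]],[[-1.9,-12.83,5.5],[1.098,0,0]]], "fingers": 1}}

```text
time: 48.55
tool_pos: [520.6, 20.4, 249.1]
tcp_rot: [-179.7, -0.2, -0.2]
ft_force: [2.3, -1.0, -0.6]
finger_gap: 0.0
grip_force: 0.0
```

>>> {"name": "send_rows", "arguments": {"steps": [[[0,0,-1],[0,0,0]],[[0,0,-2],[0,0,0]],[[0,0,-3.3],[0,0,0]],[[0,0,-3.3],[0,0,0]],[[0,0,-3.3],[0,0,0]]]}}

```text
time: 49.18
tool_pos: [522.7, 24.1, 151.7]
tcp_rot: [-179.9, -0.2, 0.1]
ft_force: [1.8, 0.2, 0.2]
finger_gap: -0.0
grip_force: 0.0
```

>>> {"name": "send_rows", "arguments": {"steps": [[[0,-0.5,0],[0,0,0]],[[0.35,-0.5,-0.7],[0,0,0]],[[0.75,-0.5,-0.8],[0,0,0]],[[1.05,-0.5,-0.9],[0,0,0]],[[1.3,-0.5,-1.0],[0,0,0]],[[1.55,-0.5,-1.17],[0,0,0]],[[1.75,-0.5,-1.37],[0,0,0]],[[1.95,-0.5,-1.6],[0,0,0]],[[2.1,-0.5,-1.85],[0,0,0]],[[2.2,-0.5,-2.1],[0,0,0]]]}}

```text
time: 50.42
tool_pos: [589.6, 9.3, 88.0]
tcp_rot: [-179.9, -0.2, 0.1]
ft_force: [-3.8, 1.7, 4.4]
finger_gap: 0.0
grip_force: 2.1
```

>>> {"name": "send_rows", "arguments": {"steps": [[[0,0,-0.1],[0,0,0]],[[0,0,-0.17],[0,0,0]],[[0,0,-0.17],[0,0,0]]]}}

```text
time: 50.8
tool_pos: [590.5, 9.2, 84.1]
tcp_rot: [-179.9, -0.4, 0.1]
ft_force: [3.1, 1.7, 4.1]
finger_gap: -0.1
grip_force: 2.1
```

>>> {"name": "send_rows", "arguments": {"steps": [[[0,0,-0.05],[0,0,0]],[[0,0,-0.05],[0,0,0]],[[0,0,-0.05],[0,0,0]]]}}

```text
time: 51.18
tool_pos: [590.5, 9.2, 83.9]
tcp_rot: [-179.9, -0.4, 0.1]
ft_force: [-2.3, 2.0, 14.1]
finger_gap: -0.1
grip_force: 7.3
```

>>> {"name": "send_rows", "arguments": {"steps": [[[0,0,1.5],[0,0,0]],[[0,-1,3],[0,0,0]],[[-0.4,-2.5,3],[0,0,-0.02]],[[-0.8,-4,2.5],[0,0,-0.02]],[[-1.32,-5.63,1.5],[0,0,-0.02]],[[-1.32,-5.63,0.5],[0,0,-0.02]],[[-1.32,-5.63,-0.8],[0,0,-0.02]],[[-1.32,-5.63,-0.8],[0,0,-0.02]],[[-1.32,-5.63,-0.8],[0,0,-0.02]]], "fingers": 0}}

```text
time: 52.3
tool_pos: [549.8, -160.0, 58.5]
tcp_rot: [-179.9, -0.2, -1.0]
ft_force: [-0.6, 0.2, -0.6]
finger_gap: 85.4
grip_force: 0.0
```

```bash
python3 - <<'E'
from h import *
s=snapshot("side")
for r in finder.trace("plate_small","side")[:4]: print(round(r["confidence"],2),rect(s,r["mask"],8), (np.array(r["box"])*[640,400,640,400]).round(),s["img"][r["mask"]].mean(0).round())
c=s["img"][180:290,250:390,::-1]; cv2.imwrite("pics/s11.png",cv2.resize(c,(640,503),interpolation=cv2.INTER_CUBIC))
E
```

```text
0.96 [ 548.2 -162.1  116.7   52.4   -0.9] [291. 239.  47.  14.] [121. 119. 114.]
0.88 [ 652.4 -462.8  123.3   48.4   17.7] [347. 318.  65.  38.] [175. 101.  48.]
0.78 [ 413.  -233.5  131.6   41.4  -81.9] [249. 249.  24.  38.] [ 40. 106. 102.]
0.63 [337.7 -70.8 128.9  54.6 -38.6] [212. 217.  45.  24.] [ 39.  69. 127.]
```

View pics/s11.png

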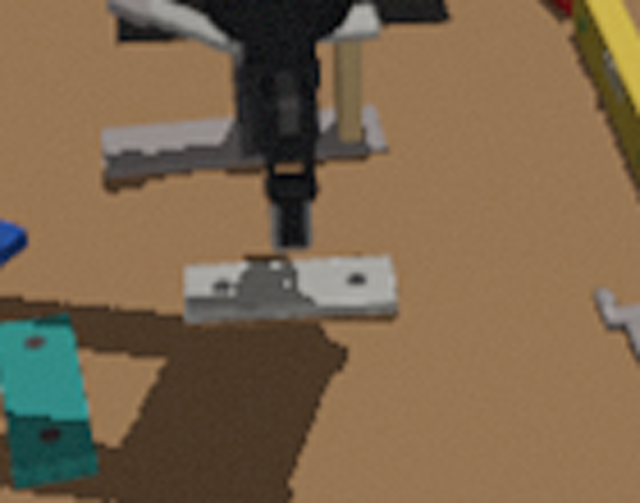

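>>> {"name": "send_rows", "arguments": {"steps": [[[0,0,-0.5],[0,0,0]],[[0,0,-1.0],[0,0,0]],[[0,0,-1.5],[0,0,0]],[[0,0,-1.75],[0,0,0]],[[0,0,-1.85],[0,0,0]],[[0,0,-1.87],[0,0,0]],[[0,0,-1.87],[0,0,0]]]}}

```text
time: 53.28
tool_pos: [549.7, -160.0, 1.8]
tcp_rot: [-179.9, -0.2, -1.0]
ft_force: [0.1, -0.3, 0.3]
finger_gap: 85.7
grip_force: 0.0
```

>>> {"name": "send_rows", "arguments": {"steps": [[[0,0,0],[0,0,0]],[[0,0,0],[0,0,0]],[[0,0,0],[0,0,0]],[[0,0,0],[0,0,0]],[[0,0,0],[0,0,0]],[[0,0,0],[0,0,0]],[[0,0,0],[0,0,0]]], "fingers": 0.75, "squeeze": 60}}

```text
time: 54.15
tool_pos: [549.9, -160.0, 2.0]
tcp_rot: [-179.9, -0.2, -1.0]
ft_force: [0.1, -0.1, 6.1]
finger_gap: 40.2
grip_force: 61.2
```

>>> {"name": "send_rows", "arguments": {"steps": [[[0,0,0.7],[0,0,0]],[[0,0,2],[0,0,0]],[[0,0,3.6],[0,0,0]],[[0,0,5],[0,0,0.02]],[[0.3,1,6],[0,0,0.05]],[[0.8,2.7,6],[0,0,0.05]],[[1.3,4.4,6],[0,0,0.05]],[[1.65,5.68,6],[0,0,0.05]],[[1.65,5.68,5],[0,0,0.05]],[[1.65,5.68,4],[0,0,0.05]]]}}

```text
time: 55.4
tool_pos: [598.7, 11.5, 120.2]
tcp_rot: [-179.9, -0.1, 1.9]
ft_force: [0.3, -0.4, -2.5]
finger_gap: 40.1
grip_force: 61.0
```

>>> {"name": "send_rows", "arguments": {"steps": [[[0,0,-0.2],[0,0,0]],[[0,0,-0.4],[0,0,0]],[[0,0,-0.4],[0,0,0]],[[0,0,-0.4],[0,0,0]]]}}

```text
time: 55.9
tool_pos: [599.6, 10.4, 110.6]
tcp_rot: [-179.9, -0.3, 1.8]
ft_force: [0.4, -0.0, -1.5]
finger_gap: 39.8
grip_force: 61.0
```

>>> {"name": "send_rows", "arguments": {"steps": [[[0,0,-0.25],[0,0,0]],[[0,0,-0.5],[0,0,0]],[[0,0,-0.7],[0,0,0]],[[0,0,-0.78],[0,0,0]],[[0,0,-0.81],[0,0,0]],[[0,0,-0.81],[0,0,0]]]}}

```text
time: 56.65
tool_pos: [598.6, 10.6, 85.8]
tcp_rot: [-179.9, -0.1, 1.8]
ft_force: [-6.8, -0.3, 7.8]
finger_gap: 40.3
grip_force: 61.9
```

>>> {"name": "send_rows", "arguments": {"steps": [[[0,0,0],[0,0,0]],[[0,0,0],[0,0,0]],[[0,0,0],[0,0,0]],[[0,0,0],[0,0,0]],[[0,0,0.5],[0,0,0]],[[0,0,1.5],[0,0,0]],[[0,0,3],[0,0,0]],[[0,0,4],[0,0,0]]], "fingers": 0}}

```text
time: 57.65
tool_pos: [599.7, 10.5, 208.9]
tcp_rot: [-179.9, -0.4, 1.8]
ft_force: [0.6, -0.6, -0.0]
finger_gap: 84.9
grip_force: 0.0
```

```bash
python3 - <<'E'
from h import *
s=snapshot("side"); save(s,"s12s")
for r in finder.trace("plate_small","side")[:3]: print(round(r["confidence"],2),np.array(r["box"])*[640,400,640,400])
a=np.radians(1.9);u=np.array([np.cos(a),np.sin(a)]);v=np.array([-u[1],u[0]]);ax=np.array([539.4,8.4])
for c in (55,60): print(c,[proj(s,[*(ax+u*(c+i*59)+v*j*21),z]).round(1).tolist() for i,j,z in((-1,1,96),(-1,-1,84),(1,-1,84),(1,1,96))])
E
```

```text
0.92 [211.712 216.32   44.096  25.52 ]
0.74 [346.816 315.4    65.472  42.12 ]
0.56 [250.496 252.8    21.824  35.4  ]
55 [[301.3, 178.5], [302.9, 189.4], [344.6, 185.9], [341.9, 175.2]]
60 [[303.1, 178.4], [304.7, 189.2], [346.3, 185.7], [343.6, 175.1]]
```

```bash
python3 - <<'E'
import cv2
s=cv2.imread("pics/s12s.png"); cv2.imwrite("pics/s12.png",cv2.resize(s[140:230,270:370],(660,594),interpolation=cv2.INTER_CUBIC))
E
```

```text
(no output)
```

View pics/s12.png

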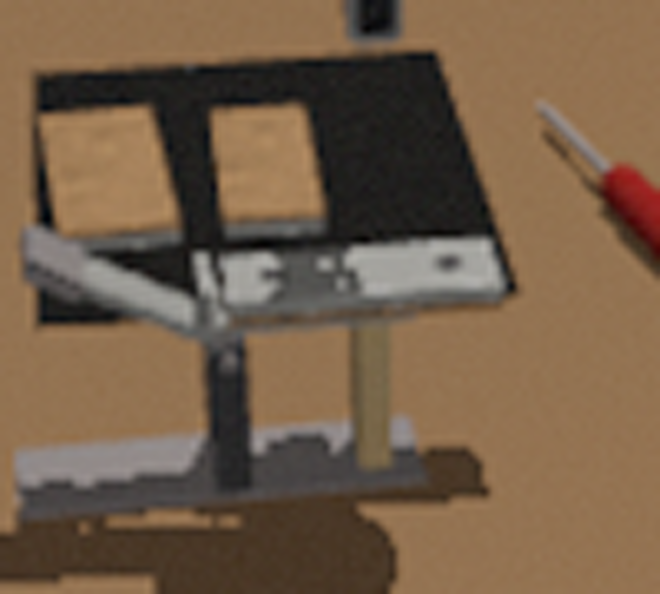

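>>> {"name": "send_rows", "arguments": {"steps": [[[-1.5,-0.06,0],[0,0,0]],[[-3,-0.12,0],[0,0,0]],[[-4.43,-0.15,0],[0,0,0]],[[-4.43,-0.15,-1],[0,0,0]],[[-4.43,-0.15,-1.9],[0,0,0]],[[-4.43,-0.15,-2.43],[0,0,0]],[[-4.43,-0.15,-2.43],[0,0,0]]], "fingers": 1}}

```text
time: 58.62
tool_pos: [464.9, 6.2, 130.9]
tcp_rot: [-179.9, 0.0, 1.8]
ft_force: [-0.4, -0.3, 0.7]
finger_gap: 0.0
grip_force: 0.0
```

>>> {"name": "send_rows", "arguments": {"steps": [[[0,0,-0.4],[0,0,0]],[[-0.05,0,-0.7],[0,0,0]],[[-0.15,0,-1.0],[0,0,0]],[[-0.25,0,-1.3],[0,0,0]],[[-0.3,0,-1.6],[0,0,0]],[[-0.35,0,-1.9],[0,0,0]],[[-0.3,0,-2.2],[0,0,0]],[[-0.25,0,-2.5],[0,0,0]],[[-0.2,0,-2.8],[0,0,0]],[[-0.1,0,-3.1],[0,0,0]]]}}

```text
time: 59.88
tool_pos: [463.1, 6.4, 38.4]
tcp_rot: [-179.9, -0.1, 1.8]
ft_force: [-1.4, 0.6, 3.7]
finger_gap: 0.2
grip_force: 1.7
```

>>> {"name": "send_rows", "arguments": {"steps": [[[0.05,0,-0.05],[0,0,0]],[[0.05,0,-0.12],[0,0,0]],[[0.05,0,-0.18],[0,0,0]],[[0.05,0,-0.18],[0,0,0]]]}}

```text
time: 60.38
tool_pos: [464.8, 6.3, 34.8]
tcp_rot: [-179.9, -0.2, 1.8]
ft_force: [-6.5, 1.2, 11.1]
finger_gap: 0.1
grip_force: 6.5
```

>>> {"name": "send_rows", "arguments": {"steps": [[[0,0,1],[0,0,0]],[[-0.1,0,2.5],[0,0,0.12]],[[-0.1,0,4],[0,0,0.3]],[[-0.1,0,5.5],[0,0,0.48]],[[0,0,7],[0,0,0.66]],[[0.3,0,8.5],[0,0,0.84]],[[1.2,0,9.3],[0,0,1.02]],[[2.5,0.1,9.3],[0,0,1.2]],[[4,0.1,9.3],[0,0,1.38]],[[5.45,0.15,9.3],[0,0,1.57]]], "fingers": 0.5}}

```text
time: 61.62
tool_pos: [629.6, 10.5, 312.9]
tcp_rot: [-180.0, -0.1, 92.0]
ft_force: [0.9, -0.0, 1.5]
finger_gap: 42.5
grip_force: 0.0
```

>>> {"name": "send_rows", "arguments": {"steps": [[[0.3,0,0],[0,0.15,0]],[[0.4,0,0],[0,0.3,0]],[[0.5,0,-0.3],[0,0.45,0]],[[0.5,0,-0.6],[0,0.523,0]],[[0.5,0,-0.9],[0,0.523,0]],[[0.5,0,-0.9],[0,0.523,0]]]}}

```text
time: 62.38
tool_pos: [642.9, 10.6, 285.3]
tcp_rot: [-150.0, -0.9, 91.4]
ft_force: [-0.2, -0.4, 0.0]
finger_gap: 42.6
grip_force: 0.0
```

```bash
python3 - <<'E'
from h import *
s=snapshot("side"); save(s,"s13s")
a=np.radians(1.9);u=np.array([np.cos(a),np.sin(a),0]);v=np.array([-u[1],u[0],0]);ax=np.array([539.4,8.4,70]);t=np.radians(60)
P=lambda ss,n,j: ax+u*(ss*np.cos(t)-n*np.sin(t))+v*j+np.array([0,0,ss*np.sin(t)+n*np.cos(t)])
for q in ((114,14,-21),(114,26,-21),(114,14,21),(114,26,21),(-4,14,-21),(-4,26,-21)): print(q,proj(s,P(*q)).round(1))
for r in finder.trace("plate_small","side")[:4]: print(round(r["confidence"],2),np.array(r["box"])*[640,400,640,400])
E
```

```text
(114, 14, -21) [319.6 158.2]
(114, 26, -21) [315.7 156.5]
(114, 14, 21) [317.6 151.8]
(114, 26, 21) [313.8 150.1]
(-4, 14, -21) [299.5 192.9]
(-4, 26, -21) [295.7 191.4]
0.95 [248.512 248.08   22.4    38.2  ]
0.77 [210.816 215.72   45.184  24.6  ]
0.59 [348.8   317.48   63.424  38.68 ]
```

```bash
python3 - <<'E'
import cv2
s=cv2.imread("pics/s13s.png").mean(2).astype(int)
for r in range(146,164,2): print(r,s[r,304:326].tolist())
E
```

```text
146 [116, 117, 116, 116, 117, 116, 116, 117, 117, 116, 118, 116, 117, 117, 116, 118, 119, 117, 117, 118, 118, 118]
148 [108, 112, 104, 104, 102, 104, 104, 100, 97, 96, 95, 94, 91, 93, 92, 82, 77, 77, 78, 65, 60, 57]
150 [24, 23, 29, 26, 26, 29, 23, 26, 26, 59, 56, 34, 23, 26, 28, 30, 33, 35, 29, 31, 28, 36]
152 [30, 26, 34, 32, 30, 30, 34, 26, 44, 96, 157, 158, 118, 73, 42, 30, 34, 28, 32, 35, 31, 32]
154 [29, 31, 32, 24, 27, 28, 26, 64, 107, 117, 90, 117, 124, 129, 86, 28, 31, 28, 32, 29, 30, 30]
156 [78, 93, 99, 99, 102, 105, 104, 113, 118, 94, 75, 79, 80, 66, 48, 35, 33, 34, 34, 31, 33, 35]
158 [127, 130, 130, 126, 130, 123, 111, 91, 77, 77, 79, 98, 102, 91, 71, 45, 31, 34, 32, 29, 32, 36]
160 [127, 130, 133, 129, 122, 111, 78, 56, 70, 85, 98, 102, 98, 79, 62, 38, 29, 29, 29, 33, 28, 30]
162 [130, 130, 129, 122, 113, 112, 83, 73, 90, 101, 102, 91, 77, 50, 31, 29, 32, 32, 30, 34, 29, 30]
```

>>> {"name": "send_rows", "arguments": {"steps": [[[-0.4,0,-0.6],[0,0,0]],[[-0.8,0,-1.3],[0,0,0]],[[-1.2,0,-2.0],[0,0,0]],[[-1.6,-0.03,-2.7],[0,0,0]],[[-2.0,-0.03,-3.3],[0,0,0]],[[-2.3,-0.04,-3.8],[0,0,0]],[[-2.48,-0.04,-4.16],[0,0,0]],[[-2.48,-0.04,-4.16],[0,0,0]]]}}

```text
time: 63.48
tool_pos: [568.2, 9.4, 161.6]
tcp_rot: [-150.0, -0.9, 91.4]
ft_force: [0.0, 0.2, 0.6]
finger_gap: 43.0
grip_force: 0.0
```

>>> {"name": "send_rows", "arguments": {"steps": [[[0,0,0],[0,0,0]],[[0,0,0],[0,0,0]],[[0,0,0],[0,0,0]],[[0,0,0],[0,0,0]],[[0,0,0],[0,0,0]]], "fingers": 1, "squeeze": 80}}

```text
time: 64.1
tool_pos: [569.3, 9.4, 162.0]
tcp_rot: [-150.1, -0.9, 91.4]
ft_force: [1.7, -0.1, 5.4]
finger_gap: 10.3
grip_force: 78.5
```

>>> {"name": "send_rows", "arguments": {"steps": [[[0.15,0,0.3],[0,0,0]],[[0.5,0,1],[0,0,0]],[[1,0,2],[0,0,0]],[[1.5,0,3.2],[0,0,0]],[[1.8,0,4.5],[0,0,0]],[[1.8,0.2,5.8],[0,0,0]],[[1.8,0.5,7],[0,0,0]],[[1.8,1,7.5],[0,0,0]],[[1.8,1,7.5],[0,0,0]]]}}

```text
time: 65.22
tool_pos: [623.0, 40.2, 387.3]
tcp_rot: [-150.1, -1.0, 91.4]
ft_force: [0.2, 0.4, -2.2]
finger_gap: 10.4
grip_force: 78.4
```

```bash
python3 log.py; python3 path.py 645 290 118 95 30 16 150
```

```text
[ -0.83  45.09  25.59  -0.47 139.18  -2.8 ] [623.   40.2 387.3] [-150.1   -1.    91.4]
final [645.  310.3  55.7] [120.   0.   0.] joints
rotvec tot [-1.208 -1.218 -1.241] shift tot [ 0.73  9.   -6.05]
1 0.0 [  1.  40.  33.  -2. 133.   4.] t [ 0.05  0.56 -0.38] rv [-0.08 -0.08 -0.08] low z 290
2 0.0 [  4.  35.  40.  -3. 127.  11.] t [ 0.09  1.13 -0.76] rv [-0.15 -0.15 -0.16] low z 276
3 0.0 [  6.  32.  45.  -5. 121.  19.] t [ 0.14  1.69 -1.14] rv [-0.23 -0.23 -0.23] low z 263
4 0.0 [  9.  29.  50.  -8. 117.  27.] t [ 0.18  2.25 -1.51] rv [-0.3  -0.3  -0.31] low z 251
5 0.0 [ 12.  27.  53. -11. 113.  35.] t [ 0.23  2.81 -1.89] rv [-0.38 -0.38 -0.39] low z 239
6 0.0 [ 16.  26.  56. -14. 109.  43.] t [ 0.27  3.38 -2.27] rv [-0.45 -0.46 -0.47] low z 229
7 0.0 [ 19.  26.  58. -18. 107.  52.] t [ 0.32  3.94 -2.65] rv [-0.53 -0.53 -0.54] low z 219
8 0.0 [ 23.  27.  59. -22. 105.  60.] t [ 0.37  4.5  -3.03] rv [-0.6  -0.61 -0.62] low z 210
9 0.0 [ 26.  29.  59. -26. 105.  69.] t [ 0.41  5.06 -3.41] rv [-0.68 -0.69 -0.7 ] low z 202
10 0.0 [ 29.  31.  58. -30. 105.  77.] t [ 0.46  5.63 -3.78] rv [-0.75 -0.76 -0.78] low z 194
11 0.0 [ 32.  35.  55. -34. 106.  85.] t [ 0.5   6.19 -4.16] rv [-0.83 -0.84 -0.85] low z 187
12 0.0 [ 34.  40.  52. -37. 108.  93.] t [ 0.55  6.75 -4.54] rv [-0.91 -0.91 -0.93] low z 180
13 0.0 [ 36.  45.  47. -41. 111. 100.] t [ 0.6   7.31 -4.92] rv [-0.98 -0.99 -1.01] low z 174
14 0.0 [ 38.  52.  41. -44. 115. 106.] t [ 0.64  7.88 -5.3 ] rv [-1.06 -1.07 -1.09] low z 169
15 0.0 [ 40.  59.  33. -48. 119. 111.] t [ 0.69  8.44 -5.68] rv [-1.13 -1.14 -1.16] low z 163
16 0.0 [ 41.  69.  21. -53. 124. 114.] t [ 0.73  9.   -6.05] rv [-1.21 -1.22 -1.24] low z 158
```

>>> {"name": "send_rows", "arguments": {"steps": [[[0.05,0.56,-0.38],[-0.0755,-0.076,-0.0775]],[[0.1,1.13,-0.76],[-0.151,-0.152,-0.155]],[[0.14,1.69,-1.14],[-0.2265,-0.228,-0.2325]],[[0.18,2.25,-1.51],[-0.302,-0.304,-0.31]],[[0.23,2.81,-1.89],[-0.3775,-0.38,-0.388]],[[0.27,3.38,-2.27],[-0.453,-0.457,-0.465]],[[0.32,3.94,-2.65],[-0.5285,-0.533,-0.543]],[[0.37,4.5,-3.03],[-0.604,-0.609,-0.62]],[[0.41,5.06,-3.41],[-0.68,-0.685,-0.698]],[[0.46,5.63,-3.78],[-0.755,-0.761,-0.776]]]}}

```text
time: 66.47
tool_pos: [635.9, 207.9, 270.8]
tcp_rot: [152.3, 18.1, 32.6]
ft_force: [-0.4, -1.0, -0.7]
finger_gap: 10.0
grip_force: 78.4
```

```bash
python3 path.py 645 290 118 95 30 8 80|cut -c1-150
```

```text
final [645.  310.3  55.7] [120.   0.   0.] joints
rotvec tot [-0.453 -0.456 -0.461] shift tot [ 0.3   3.41 -4.5 ]
1 0.0 [ 31.  34.  57. -33. 105.  84.] t [ 0.04  0.43 -0.56] rv [-0.06 -0.06 -0.06] low z 177
2 0.0 [ 33.  38.  55. -35. 105.  91.] t [ 0.08  0.85 -1.13] rv [-0.11 -0.11 -0.12] low z 164
3 0.0 [ 35.  42.  53. -38. 107.  97.] t [ 0.11  1.28 -1.69] rv [-0.17 -0.17 -0.17] low z 151
4 0.0 [ 36.  46.  49. -40. 109. 102.] t [ 0.15  1.71 -2.25] rv [-0.23 -0.23 -0.23] low z 138
5 0.0 [ 38.  52.  45. -42. 111. 107.] t [ 0.19  2.13 -2.81] rv [-0.28 -0.28 -0.29] low z 125
6 0.0 [ 39.  58.  39. -45. 114. 112.] t [ 0.23  2.56 -3.38] rv [-0.34 -0.34 -0.35] low z 113
7 0.0 [ 40.  64.  32. -47. 117. 116.] t [ 0.26  2.98 -3.94] rv [-0.4 -0.4 -0.4] low z 100
8 0.0 [ 41.  72.  23. -50. 121. 118.] t [ 0.3   3.41 -4.5 ] rv [-0.45 -0.46 -0.46] low z 88
```

>>> {"name": "send_rows", "arguments": {"steps": [[[0.04,0.43,-0.56],[-0.057,-0.057,-0.058]],[[0.08,0.85,-1.13],[-0.113,-0.114,-0.115]],[[0.11,1.28,-1.69],[-0.17,-0.171,-0.173]],[[0.15,1.71,-2.25],[-0.227,-0.228,-0.23]],[[0.19,2.13,-2.81],[-0.283,-0.285,-0.288]],[[0.23,2.56,-3.38],[-0.34,-0.342,-0.346]],[[0.26,2.98,-3.94],[-0.396,-0.399,-0.403]],[[0.3,3.41,-4.5],[-0.453,-0.456,-0.461]],[[0.3,3.41,-4.5],[-0.453,-0.456,-0.461]],[[0.3,3.41,-4.5],[-0.453,-0.456,-0.461]]]}}

```text
time: 67.72
tool_pos: [645.6, 309.8, 137.3]
tcp_rot: [120.2, 0.1, 0.2]
ft_force: [0.3, 0.0, 0.2]
finger_gap: 10.2
grip_force: 78.4
```

```bash
python3 path.py 645 290 118 95 30 1 0
```

```text
final [645.  310.3  55.7] [120.   0.   0.] joints
rotvec tot [-0.003 -0.002 -0.004] shift tot [-0.02  0.01 -2.72]
1 0.0 [ 41.  79.  21. -48. 118. 122.] t [-0.02  0.01 -2.72] rv [-0. -0. -0.] low z 8
```

>>> {"name": "send_rows", "arguments": {"steps": [[[-0.02,0,-0.6],[0,0,0]],[[-0.02,0,-1.2],[0,0,0]],[[-0.02,0,-1.8],[0,0,0]],[[-0.02,0,-2.2],[0,0,0]],[[-0.02,0,-2.5],[0,0,0]],[[-0.02,0,-2.65],[0,0,0]],[[-0.02,0,-2.75],[0,0,0]],[[-0.02,0,-2.75],[0,0,0]]]}}

```text
time: 68.72
tool_pos: [644.8, 311.0, 56.8]
tcp_rot: [120.2, -0.1, 0.2]
ft_force: [-1.9, 0.6, 4.3]
finger_gap: 10.1
grip_force: 79.0
```

```bash
python3 - <<'E'
from ik import *
s=sense(); q0=np.array(s["joint_pos"]); t0=np.array(s["tool_pos"]); R0=Ro.from_euler('xyz',s["tcp_rot"],degrees=True); print(q0.round(1))
for dy in (10,25,40,55,70):
    for rx in (0,0.15,0.3):
        q,c=ik(t0+[0,dy,-5],Ro.from_rotvec([rx,0,0])*R0,[q0]); print(dy,rx,round(c,5),q.round())
E
```

```text
[ 41.   78.3  21.4 -48.  118.2 122.2]
10 0 0.0 [ 41.  81.  17. -48. 119. 121.]
10 0.15 0.0 [ 40.  71.  29. -40. 112. 125.]
10 0.3 0.0 [ 38.  62.  39. -34. 105. 127.]
25 0 0.0 [ 42.  86.   9. -49. 122. 119.]
25 0.15 0.0 [ 41.  74.  25. -41. 114. 125.]
25 0.3 0.0 [ 39.  64.  36. -34. 107. 127.]
40 0 0.00012 [ 43.  90.   2. -51. 124. 117.]
40 0.15 0.0 [ 41.  77.  19. -41. 116. 124.]
40 0.3 0.0 [ 40.  67.  32. -34. 108. 126.]
55 0 0.00123 [ 44.  90.   2. -50. 123. 117.]
55 0.15 0.0 [ 42.  81.  12. -42. 119. 122.]
55 0.3 0.0 [ 40.  69.  28. -34. 110. 126.]
70 0 0.00352 [ 45.  90.   2. -50. 122. 118.]
70 0.15 1e-05 [ 43.  88.   2. -43. 122. 119.]
70 0.3 0.0 [ 41.  72.  23. -34. 112. 126.]
```

>>> {"name": "send_rows", "arguments": {"steps": [[[0,0,0],[0,0,0]],[[0,0,0],[0,0,0]],[[0,0,0],[0,0,0]],[[0,0.1,-0.15],[0,0,0]],[[0,0.3,-0.25],[0.05,0,0]],[[0,0.6,-0.3],[0.1,0,0]],[[0,1.1,-0.3],[0.15,0,0]],[[0,1.7,-0.2],[0.25,0,0]],[[0,2.0,0.5],[0.35,0,0]],[[0,2.0,1.5],[0.4,0,0]]], "fingers": 0.65}}

```text
time: 69.97
tool_pos: [644.5, 371.0, 100.1]
tcp_rot: [143.2, -0.0, 0.2]
ft_force: [0.2, 0.6, 0.1]
finger_gap: 29.6
grip_force: 0.0
```

```bash
python3 chk.py s14 plate_small plate_large plate_mid
```

```text
plate_small 0.96 [643.8 283.6 119.1  41.9  88.9]
plate_small 0.9 [ 653.3 -459.8  120.6   47.4   17.4]
plate_small 0.65 [ 413.4 -228.1  119.7   45.   -82.1]
plate_small 0.59 [342.2 -66.9 118.2  43.9 -38.2]
plate_large 0.74 [760.9 231.9 191.4  25.5 -76.8]
plate_large 0.7 [493.5 290.  144.   61.5 -87.7]
plate_large 0.49 [520.4  11.3 129.1  39.3   5.4]
plate_mid 0.66 [578.2 284.5 125.6  51.4  88.9]
```

View pics/s14.png

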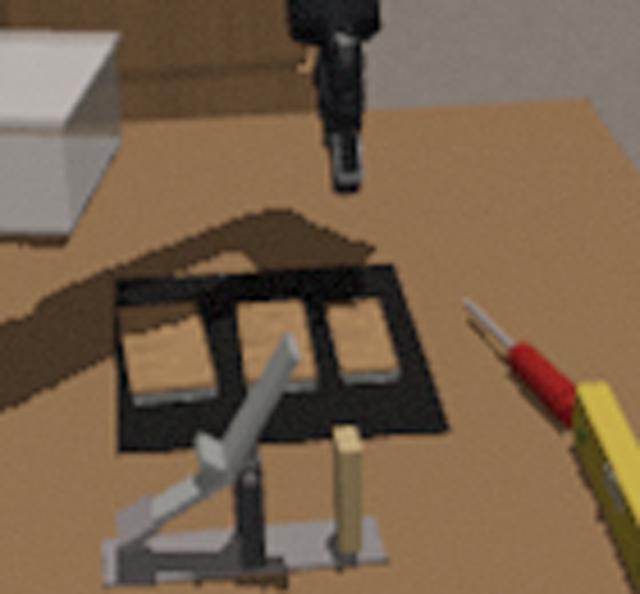

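>>> {"name": "send_rows", "arguments": {"steps": [[[0,0,2],[0,0,0]],[[0,-0.5,4],[0.1,0,0]],[[-0.5,-2,5.3],[0.2,0,0]],[[-1,-3.8,5.5],[0.3,0,0]],[[-1.6,-5.6,5.5],[0.4,0,0]],[[-2.2,-7.4,5.5],[0.5,0,0]],[[-2.8,-9.2,5.3],[0.6,0,0]],[[-3.5,-11,5],[0.642,0,0]],[[-4.15,-12.07,5],[0.642,0,0]],[[-4.15,-12.07,5],[0.642,0,0]]], "fingers": 1}}

```text
time: 71.47
tool_pos: [518.7, 6.3, 248.2]
tcp_rot: [179.8, 0.1, -0.1]
ft_force: [0.5, 0.5, -0.2]
finger_gap: 0.2
grip_force: 0.0
```

>>> {"name": "send_rows", "arguments": {"steps": [[[0,0,-1],[0,0,0]],[[0,0,-2],[0,0,0]],[[0,0,-3.3],[0,0,0]],[[0,0,-3.3],[0,0,0]],[[0,0,-3.3],[0,0,0]]]}}

```text
time: 72.1
tool_pos: [520.7, 9.2, 151.7]
tcp_rot: [179.9, -0.2, 0.2]
ft_force: [0.1, 0.9, 0.4]
finger_gap: 0.2
grip_force: 0.0
```

>>> {"name": "send_rows", "arguments": {"steps": [[[0.4,0,-0.7],[0,0,0]],[[0.8,0,-0.8],[0,0,0]],[[1.1,0,-0.9],[0,0,0]],[[1.37,0,-1.0],[0,0,0]],[[1.6,0,-1.17],[0,0,0]],[[1.8,0,-1.37],[0,0,0]],[[2.0,0,-1.6],[0,0,0]],[[2.15,0,-1.85],[0,0,0]],[[2.25,0,-2.1],[0,0,0]],[[2.27,0,-2.26],[0,0,0]]]}}

```text
time: 73.35
tool_pos: [589.8, 8.5, 83.7]
tcp_rot: [179.9, -0.3, 0.1]
ft_force: [-5.8, 4.4, 33.5]
finger_gap: -0.2
grip_force: 17.6
```

>>> {"name": "send_rows", "arguments": {"steps": [[[0,0,-0.03],[0,0,0]],[[0,0,-0.03],[0,0,0]],[[0,0,-0.03],[0,0,0]]]}}

```text
time: 73.72
tool_pos: [589.7, 8.5, 84.0]
tcp_rot: [179.9, -0.4, 0.1]
ft_force: [-1.3, 3.6, 11.7]
finger_gap: 0.2
grip_force: 5.8
```

>>> {"name": "send_rows", "arguments": {"steps": [[[0,0,1],[0,0,0]],[[0,0,2.5],[0,0,0]],[[0,0,4.5],[0,0,0]],[[0,0,6],[0,0,0]],[[0,-3,6],[0,0,0]],[[0,-3,6],[0,0,0]]]}}

```text
time: 74.47
tool_pos: [588.5, -84.5, 262.7]
tcp_rot: [179.7, -0.3, 0.0]
ft_force: [0.3, 0.9, 0.3]
finger_gap: -0.4
grip_force: 0.0
```

```bash
python3 - <<'E'
from h import *
s=snapshot("side"); g=s["img"].mean(2).astype(int)
a=np.radians(1.9);u=np.array([np.cos(a),np.sin(a)]);v=np.array([-u[1],u[0]]);ax=np.array([539.4,8.4])
print([proj(s,[*(ax+u*i+v*j),84]).round(1).tolist() for i,j in((0,-17),(82,-17),(82,17),(45,0))])
for r in finder.pinpoint("leaf","side")[:1]: print(r["confidence"],np.array(r["at"])*[640,400])
for r in range(176,194,2): print(r,g[r,316:340].tolist())
s=snapshot("top")
for l in ("plate_large","plate_mid","plate_small"): print(l,[(round(r["confidence"],2),rect(s,r["mask"],15).tolist()) for r in finder.trace(l,"top")[:2]])
E
```

```text
[[304.2, 188.6], [333.1, 186.1], [331.2, 180.4], [319.3, 184.3]]
0.79 [316.48 181.2 ]
176 [28, 30, 26, 21, 29, 28, 32, 31, 31, 29, 31, 32, 30, 33, 30, 33, 32, 32, 32, 29, 33, 32, 27, 33]
178 [29, 25, 27, 29, 32, 31, 29, 27, 32, 29, 31, 30, 30, 33, 30, 32, 28, 32, 32, 35, 29, 30, 25, 29]
180 [26, 28, 27, 28, 21, 21, 20, 22, 21, 24, 37, 47, 46, 67, 76, 48, 25, 36, 33, 35, 37, 33, 32, 34]
182 [138, 139, 141, 138, 149, 153, 152, 161, 166, 165, 166, 166, 165, 166, 169, 134, 65, 20, 31, 28, 29, 30, 31, 32]
184 [162, 163, 162, 161, 162, 163, 163, 163, 163, 162, 162, 162, 164, 163, 164, 169, 125, 45, 22, 24, 24, 22, 23, 22]
186 [163, 162, 163, 161, 163, 162, 163, 163, 160, 157, 156, 152, 148, 150, 151, 148, 130, 111, 105, 113, 119, 119, 118, 117]
188 [112, 114, 114, 104, 102, 94, 90, 88, 92, 92, 93, 93, 93, 100, 100, 106, 106, 114, 115, 115, 115, 116, 114, 116]
190 [111, 112, 112, 113, 114, 118, 110, 81, 90, 101, 99, 100, 97, 109, 116, 114, 116, 114, 113, 115, 117, 114, 115, 115]
192 [113, 115, 116, 115, 113, 116, 108, 79, 89, 101, 99, 99, 98, 110, 115, 115, 115, 115, 113, 115, 116, 114, 116, 117]
plate_large [(0.64, [492.6, 287.4, 146.7, 62.2, -86.7])]
plate_mid [(0.76, [575.8, 285.3, 127.9, 54.6, 89.8]), (0.72, [739.7, -305.5, 99.8, 29.3, 88.9])]
plate_small [(0.97, [652.4, -458.9, 117.8, 46.3, 17.8]), (0.69, [643.8, 283.7, 119.2, 41.9, 88.9])]
```

Leaf is level at its predicted place, all plates lie on the mat, and the robot is clear.

```bash
python3 -c "
from bench import order
print(order.hand_in())"
```

```text
the job is handed in; nothing more can be done
None
```

I turned all three plates over in order, largest first; they lie flat, cork up, side by side on the mat, with the leaf level and the level, wrench and screwdriver never approached; the job is handed in, but the hand-in returned no verdict.

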